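# Stack a loaded tote tray on its base box and bolt it down

### The arm

A 6-joint arm with a two-finger parallel gripper is mounted at the origin on a cart in front of the work surface, level with it; the furniture and walls round the work are solid. World frame = base frame: x ahead of the robot, y to its left, z up, the work surface at z = 0. Lengths are in mm, angles in rad, forces in N, time in s.
With the tool pointing down it reaches from about 400 to 925 mm from the base axis. Payload 12.5 kg.
Tool frame: the origin (TCP) lies on the centre line of the jaws, within the pads' length; the fingertips stand 25 mm ahead of it and the grasp point (between the pads) lies 6 mm ahead of it (env.tip_extent is the distance from the TCP to the fingertips, in mm); x points along the fingers, z is the direction in which the jaws open and shut, and the axes are right-handed (so a half turn about x gives the same grasp; the last joint's range is limited). The gripper opens to 95 mm and grips with 3 to 60 N. Pads are 20 mm wide; open, the fingers measure 119 mm over their backs; the gripper's body (75 mm by 180 mm) begins 59 mm behind the grasp point.
Start: joints at [-1.374, 0.491, 1.559, -0, 1.092, -0.106], TCP at [186.394, -596.575, 239.661] pointing down, gripper open.
Joint ranges: [-3.1, 3.1], [-0.84, 2.19], [0.05, 2.79], [-1.13, 4.28], [0.06, 2.93], [-2.69, 2.69]. Speed limits (rad/s): [2.22, 2.22, 2.79, 3.14, 3.14, 3.14].

### API

Orientations are given as [roll, pitch, yaw] about the fixed x, y, z axes, in that order (R = Rz(yaw) Ry(pitch) Rx(roll)).
In Python, from cell import env gives the robot as it stands.
- The arm moves only by the tool step_arm, never from a script. Its argument "rows" is a list of rows, each a list of 6 numbers: the shift along the tool's x, y, z in mm, then the turn, a rotation vector about the tool's x, y, z in rad. In form: [[x, y, z, wx, wy, wz], ...]. A call has 1 to 8 rows; each row shifts and turns the pose as measured when the row begins, along the tool's axes as they then stand; what a row does not reach is not made up. A row lasts 1/8 s, in which the tool goes at most 62.5 mm and 10.7 degrees, less where a joint would pass 70% of its speed; a pose out of reach is approached as far as the arm can. A call is refused whole if a number of a shift passes 62.5 or a number of a turn 0.188, either way. A call with a gripper value outside its range is refused whole. "grip" is the finger opening in mm, from 0 to 95.1, set as the call begins (left out, the last holds). The fingers move at their own pace and stop on an object; the grip force is fixed at half the most. Time passes only in rows, so rows that do not move let the fingers close. It gives the time, the measured TCP pose, the force and the opening at its end, in the units of the state.
- env.state(): the state, without advancing time (a new reading comes with each control period).
- env.read_camera(name): name is "scene" or "top"; returns the picture (384x512x3 uint8, red, green, blue); there is no depth.
- env.get_calibration(name): a dict with "fx", "fy", "cx", "cy" (pixels), "D" ([k1, k2, p1, p2, k3] as OpenCV has them; the pictures are not rectified), "pose" (4x4, takes a point from camera to world coordinates). Camera axes: x right, y down, z forward; pixel columns grow to the right and rows downward; lengths in mm; the calibration is good to about 2 mm. A picture is of the moment at which its call begins. get_calibration takes no time and is no camera call.
- env.job_done(): hands the job in, once; it reports no verdict.
The state is a dict: "t": time; "joints": joint angles; "qvel": joint speeds; "tau": joint torques, N m; "eef_pos": TCP position; "tcp_rot": TCP orientation; "ft_force": force on the tool from outside, world axes, zero at the start; "moment": the same for the moment, N m; "opening": opening from 0.0 (shut) to 1.0 (fully open).
Only numpy, scipy, OpenCV 4.12 (cv2) and the standard library are available. Lean on these libraries where they do the work, as an engineer would, in place of code of your own. Each camera call takes 0.05 s, during which the arm holds its last target.

### The job

Carry the loaded plywood tote tray by its turning wooden grip to the open plywood base box and let it down so that its four corner lugs drop fully home into the box's corner sockets, keeper to the front where the barrel bolt is; then push the barrel bolt fully home through the keeper and let go of everything. The tin of screws makes the tray hang crooked, so feel it down gently - no dropping, no ramming or leaning on the box - keep the tin and the carton in the tray, and do not shove the box along the bench or disturb the two jars.

Things in the scene. Friction and masses are not known exactly. Their poses are not given: they have to be found in the camera images.
- tray: loose open plywood tote tray, 170 (x) x 210 (y) mm, walls 40 high, riser at each y end (126 high, 64 wide) holding the grip's rod, 24 mm divider along y at x=0. Origin: centre of underside; z up; front is -x. Lugs under the corners at x+-69, y+-89: steel studs 11 mm long, 9 mm dia, crowned; it stands on them. 0.30 kg without grip, centre of mass 24 mm above the underside on the centre line
- tray_grip (a point): middle of the tray's grip, 112 mm above the underside's centre, tray axes: wooden sleeve 26 mm dia, 120 long in y, 0.03 kg. It turns almost freely on its rod, so the lifted tray hangs with its centre of mass below the grip, tilted about y by 0.15 to 0.27 rad, tin side low; that swings the low lugs 18 to 32 mm towards the other side
- base: open plywood base box of the same plan, 170 (x) x 210 (y) x 70 mm high, 3.5 kg, loose on the bench; walls 9 mm. Origin: centre of underside; z up; front is -x, with the bolt. In each corner a socket, open at rim level, between the walls and a folded steel pocket (2.5 mm thick): 14 mm square, 14 deep, centre at x+-69, y+-89. Inside of the pockets the box is open; hardware lies in it below 45 mm
- base_rim (a point): centre of the base box's rim plane, 70 mm above its underside, box axes. When the tray is fully home its underside lies on this plane, and the grip's axis is 112 mm above this point
- keeper (a point): centre of the keeper's eye on the tray's front: 16 mm ahead of the face, level with the tray's underside, y=0. Steel plate 4 mm thick across y, eye 13 mm square; it reaches 10 mm below the underside there 7 to 25 mm ahead of the face
- bolt_gate (a point): point on the bolt's axis where the keeper's eye belongs: 16 mm ahead of the box's front face, at rim height, y=0 of the box
- bolt (a joint): travel of the barrel bolt on the box's front, m: 0 drawn back (starts at 0 to 0.003), 0.026 fully home; slides to the box's +y. Steel rod 7 mm dia; its end enters the keeper's eye at about 0.009 and only if the tray is fully home. Stiff: about 2 N friction
- bolt_knob (a point): on the bolt's upright knob, 22 mm above the bolt's axis, moving with it: post 9 mm dia with a 15 mm ball on top (ball's top 12 mm above the point). Push it towards the box's +y. With the tray home, the tray's wall is 16 mm behind it and its top edge 18 mm above the point. It stays between two 7 mm wide staples (13 mm to its -y, 37 mm to its +y side when drawn back), tops 8 mm above the axis
- tin_mid (a point): middle of a flat closed tin of screws, 66 (x) x 108 (y) x 26 mm, loose on the tray's 6 mm thick floor, front or back of the divider (varies), about 39 mm from the tray's centre line; weighs 0.23 to 0.53 kg at its middle; the weight is not known
- carton_mid (a point): middle of a small yellow carton, 56 (x) x 38 (y) x 26 mm, 0.02 kg, loose on the tray's floor on the other side of the divider
- jar: glass jar of small hardware, 55 mm dia, 85 mm high, standing behind the work: bystander. Origin: centre of its underside
- jar_b: glass jar of small hardware, 54 mm dia, 101 mm high, standing right of the box: bystander. Origin: centre of its underside
There are look-alikes about, which are no part of the job. Of the things like the part that bears carton_mid, leave any that is red; of the rest the larger one is meant.

How it is judged (in metres and radians):
On the way, in this order (a step that is already met when the one before it is completed fails the run):
1. the tray is fully home in all four sockets, the bolt still drawn back (horizontal distance between tray_grip and base_rim below 0.006 m and z of tray_grip in the frame of base_rim between 0.109 and 0.1145 m and angle between the z axis of tray_grip and the z axis of base_rim, either way round below 0.025 rad and angle between the y axis of tray_grip and the y axis of base_rim, either way round below 0.05 rad and distance between keeper and bolt_gate below 0.008 m and value of joint bolt below 0.008 m), for 0.3 s.
2. the bolt is home through the keeper (horizontal distance between tray_grip and base_rim below 0.006 m and z of tray_grip in the frame of base_rim between 0.109 and 0.1145 m and angle between the z axis of tray_grip and the z axis of base_rim, either way round below 0.025 rad and angle between the y axis of tray_grip and the y axis of base_rim, either way round below 0.05 rad and distance between keeper and bolt_gate below 0.008 m and value of joint bolt above 0.022 m), for 0.2 s.
At the end, for the whole second after the job is handed in: Tray level and fully home on the box (underside on the rim within 2.5 mm, centred within 6 mm, level within 0.025 rad, keeper within 8 mm of the bolt's axis point), bolt pushed in at least 22 of its 26 mm through the keeper, tin and carton lying in the tray, all at rest and released (all of step 2 and horizontal distance between each of tin_mid, carton_mid and tray_grip below 0.06 m and z of tin_mid in the frame of tray_grip between -0.1 and -0.085 m and z of carton_mid in the frame of tray_grip between -0.1 and -0.085 m and linear speed of tray below 0.02 m/s); the robot touches nothing.
It fails at once if the tray is dropped, rammed or leant on the base box (more than 25 N between them) (contact force between tray and base above 25 N).
It fails at once if the base box is shoved more than 20 mm (distance of base from where it was at the start of the episode above 0.02 m).
It fails at once if a jar is moved more than 20 mm (distance of any of jar, jar_b from where it was at the start of the episode above 0.02 m).
It also fails if it takes over 72 s, if anything falls off the work surface, if the arm or the gripper's body presses on something with over 40 N, if the wrist force passes 120 N, or if a joint passes its speed limit or range.

## Working session

There is one attempt and no reset: what is moved stays moved. The work goes in short steps, Python scripts to look and compute and a tool call to move; the robot and the scene stay as the last step left them, time stands still between calls to the robot, and variables do not carry over. Pictures are saved under pics/ and viewed, and the job is handed in when it is done.

Besides the shell and the picture viewer there is one more tool, called after "Call:" by a JSON object that holds its "api" and its "payload", one argument or row to a line. step_arm: Moves the arm, as the interface text tells. Its arguments: {"type":"object","properties":{"rows":{"type":"array","items":{"type":"array","items":{"type":"number"}}},"grip":{"type":"number"}},"required":["rows"]}

```bash
ls; mkdir -p pics
python3 - <<'E'
from cell import env
import cv2
print(env.state(), env.tip_extent)
for n in("scene","top"):
    im=env.read_camera(n); cv2.imwrite(f"pics/{n}0.png",im[:,:,::-1]); c=env.get_calibration(n); print(n,c)
E
```

```text
pics
{'t': 0.0, 'joints': array([-1.37360717e+00,  4.91567332e-01,  1.55944539e+00, -2.72000627e-05,
        1.09170797e+00, -1.05590642e-01]), 'qvel': array([-0.00116567,  0.00067532,  0.00044241,  0.00067284,  0.00152861,
       -0.00063   ]), 'tau': array([-8.60015080e-04, -6.12648368e+01, -2.58179516e+01,  6.91810017e-02,
        4.81974764e-02, -1.21988423e-04]), 'eef_pos': array([ 186.33806397, -596.34921549,  239.05830589]), 'tcp_rot': array([3.05738431, 1.56966804, 1.78938034]), 'ft_force': array([0.60960162, 1.08913332, 0.72660374]), 'moment': array([ 0.00628496,  0.00339249, -0.01157284]), 'opening': 0.9970410241315428} 25.0
scene {'fx': 456.3316487477908, 'fy': 456.3316487477908, 'cx': 258.83519442637925, 'cy': 193.19911775773548, 'D': array([-0.07573502,  0.        ,  0.        ,  0.        ,  0.        ]), 'pose': array([[-9.02989060e-01, -2.01452112e-01,  3.79509952e-01,
         8.55955590e+01],
       [-4.29274387e-01,  4.60576480e-01, -7.76912355e-01,
         8.92458176e+02],
       [-1.82827231e-02, -8.64457259e-01, -5.02373755e-01,
         7.64133014e+02],
       [ 0.00000000e+00,  0.00000000e+00,  0.00000000e+00,
         1.00000000e+00]])}
top {'fx': 455.7634760085403, 'fy': 455.7634760085403, 'cx': 253.0064053201283, 'cy': 182.74135213457006, 'D': array([-0.10746562,  0.        ,  0.        ,  0.        ,  0.        ]), 'pose': array([[-3.14986091e-03, -9.97996860e-01,  6.31850116e-02,
         4.91661749e+02],
       [-9.99933941e-01,  2.44491499e-03, -1.12310710e-02,
        -1.21545806e+02],
       [ 1.10540916e-02, -6.32162140e-02, -9.97938634e-01,
         1.25506567e+03],
       [ 0.00000000e+00,  0.00000000e+00,  0.00000000e+00,
         1.00000000e+00]])}
```

View pics/scene0.png

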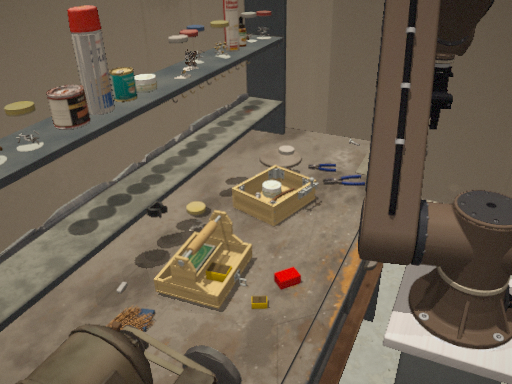

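View pics/top0.png

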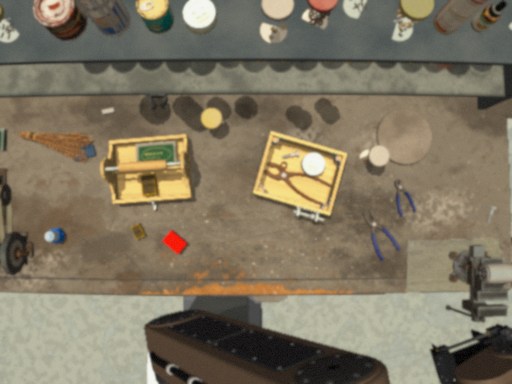

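```bash
cat > h.py <<'E'
import numpy as np, cv2
from cell import env
C={n:env.get_calibration(n) for n in("scene","top")}
def ray(n,uv):
    c=C[n];K=np.array([[c['fx'],0,c['cx']],[0,c['fy'],c['cy']],[0,0,1]])
    p=cv2.undistortPoints(np.array(uv,float).reshape(-1,1,2),K,c['D']).reshape(-1,2)
    d=np.c_[p,np.ones(len(p))]@c['pose'][:3,:3].T
    return c['pose'][:3,3],d
def onz(n,uv,z):
    o,d=ray(n,uv); z=np.broadcast_to(z,(len(d),)); return o+d*((z-o[2])/d[:,2])[:,None]
def proj(n,P):
    c=C[n];K=np.array([[c['fx'],0,c['cx']],[0,c['fy'],c['cy']],[0,0,1]])
    R=c['pose'][:3,:3].T;t=-R@c['pose'][:3,3]
    return cv2.projectPoints(np.array(P,float).reshape(-1,3),cv2.Rodrigues(R)[0],t,K,c['D'])[0].reshape(-1,2)
def crop(n,r0,r1,c0,c1,s,fn,im=None,pts=[]):
    im=env.read_camera(n)[:,:,::-1] if im is None else im
    o=cv2.resize(im[r0:r1,c0:c1],None,fx=s,fy=s,interpolation=cv2.INTER_CUBIC)
    for p in pts:
        cv2.circle(o,(int((p[0]+.5-c0)*s),int((p[1]+.5-r0)*s)),3,(255,0,255),1)
    for k in range((c0+9)//10*10,c1,10): cv2.putText(o,str(k),(int((k-c0)*s),8),0,.3,(255,255,255)); cv2.line(o,(int((k-c0)*s),9),(int((k-c0)*s),14),(255,255,255))
    for k in range((r0+9)//10*10,r1,10): cv2.putText(o,str(k),(0,int((k-r0)*s)+3),0,.3,(255,255,255))
    cv2.imwrite(fn,o)
E
python3 - <<'E'
from h import *
t=cv2.imread('pics/top0.png');s=cv2.imread('pics/scene0.png')
crop('top',125,215,90,200,7,'pics/t_tray.png',t)
crop('top',125,225,245,355,6,'pics/t_box.png',t)
crop('scene',205,310,150,260,6,'pics/s_tray.png',s)
crop('scene',160,225,225,325,7,'pics/s_box.png',s)
E
```

```text
(no output)
```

View pics/t_tray.png

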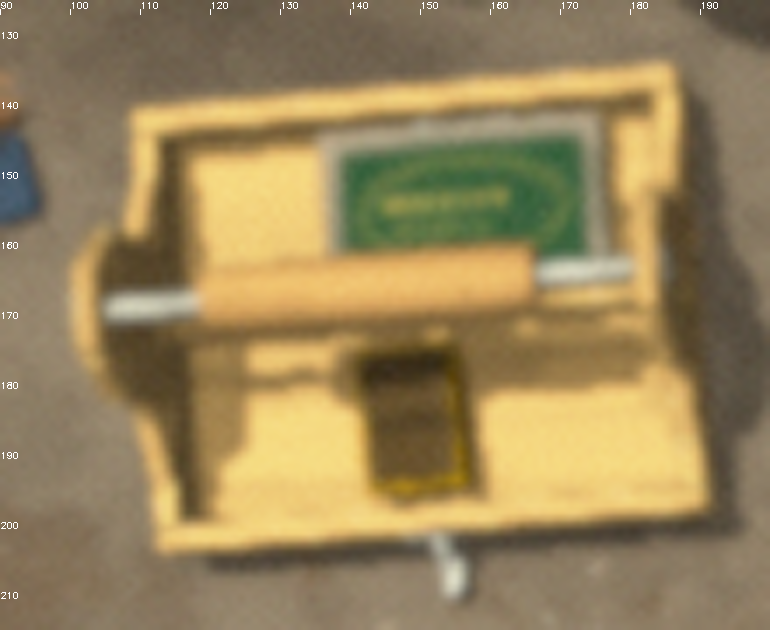

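View pics/t_box.png

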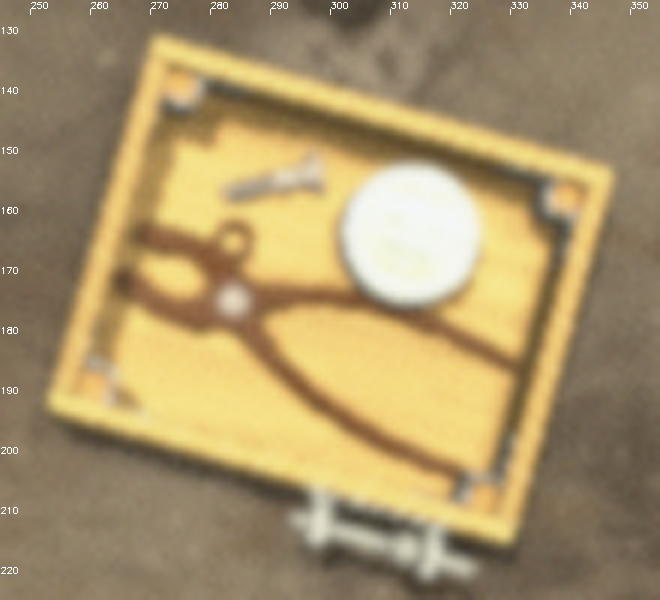

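View pics/s_tray.png

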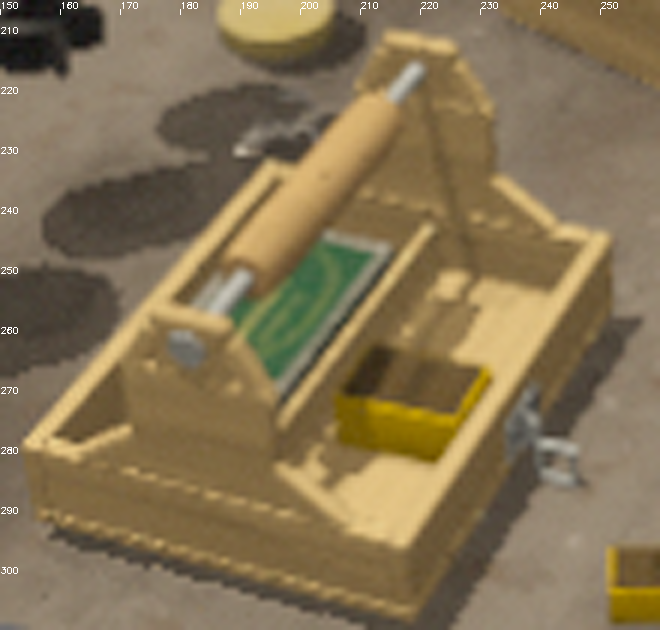

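View pics/s_box.png

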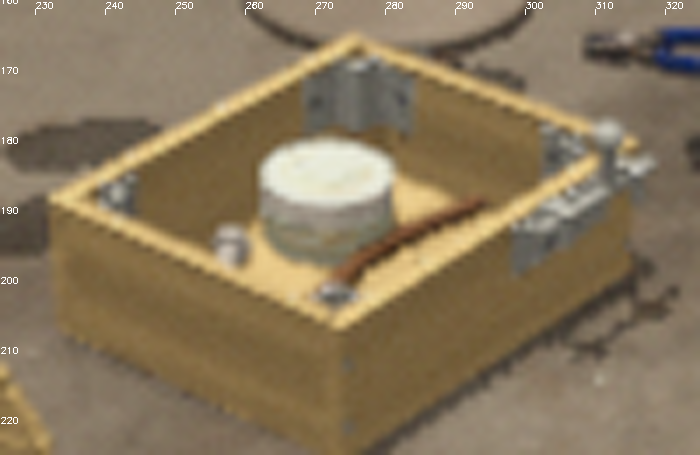

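```bash
cat > m.py <<'E'
from h import *
def fit(n,uv,z,loc):
    P=onz(n,uv,z)[:,:2]; L=np.array(loc,float)
    a=(L-L.mean(0))@np.array([1,1j]); b=(P-P.mean(0))@np.array([1,1j])
    yaw=np.angle(np.vdot(a,b)); sc=abs(np.vdot(a,b))/np.vdot(a,a).real
    R=np.array([[np.cos(yaw),-np.sin(yaw)],[np.sin(yaw),np.cos(yaw)]])
    t=P.mean(0)-R@L.mean(0)
    return t,yaw,sc,np.round(P-(L@R.T+t),1)
cor=[[85,105],[85,-105],[-85,-105],[-85,105]]
E
python3 - <<'E'
from m import *
print('tray',fit('top',[[108.4,139.5],[186.2,133.8],[190.9,197.6],[111.9,203.4]],51,cor))
print('box',fit('top',[[269.8,130.8],[346.7,152],[330,215.3],[252.5,192]],70,cor))
# scene views: crop/6+off-.5
s6=lambda x,y:[x/6+150-.5,y/6+205-.5]; s7=lambda x,y:[x/7+225-.5,y/7+160-.5]
print('trayS',fit('scene',[s6(275,163),s6(608,237),s6(407,545),s6(27,443)],51,[[85,-105],[-85,-105],[-85,105],[85,105]]))
print('boxS',fit('scene',[s7(352,37),s7(637,143),s7(337,323),s7(50,197)],70,[[85,-105],[-85,-105],[-85,105],[85,105]]))
# grip sleeve ends top
print('grip', onz('top',[[ (199)/7+89.5,(296)/7+124.5],[534/7+89.5,270/7+124.5]],123))
print('tin',onz('top',[[330/7+89.5,130/7+124.5],[600/7+89.5,115/7+124.5]],43))
print('carton',onz('top',[[410/7+89.5,420/7+124.5]],43))
print('jars',onz('top',[[211,118]],85), onz('top',[[378,156]],101))
E
```

```text
tray (array([606.81695577, 141.37425065]), np.float64(0.07239522571346811), np.float64(1.0065415255199295), array([[ 1.2,  0.8],
       [ 0.1,  0.1],
       [-0.7, -1.3],
       [-0.7,  0.4]]))
box (array([ 593.6032984, -257.6379435]), np.float64(-0.2802157851791559), np.float64(1.0018955477520712), array([[-0.9,  0.8],
       [ 1. , -0.1],
       [-1.8, -0.4],
       [ 1.6, -0.3]]))
trayS (array([604.18980712, 145.24598274]), np.float64(0.07340480103850104), np.float64(0.9787217731087102), array([[-3.1,  1.5],
       [ 2.9,  2.4],
       [ 1.4, -1.9],
       [-1.3, -1.9]]))
boxS (array([ 592.07404663, -253.7965092 ]), np.float64(-0.291051803577506), np.float64(0.9819536997413595), array([[-0.7,  3.1],
       [ 0.5,  1. ],
       [ 1.9, -3.6],
       [-1.7, -0.6]]))
grip [[604.31238193 204.76756379 123.        ]
 [613.16607756  83.70879653 123.        ]]
tin [[676.23863421 177.92488378  43.        ]
 [681.46566033  73.44964415  43.        ]]
carton [[564.38148256 145.31989164  43.        ]]
jars [[734.76681037 -25.96435744  85.        ]] [[ 632.99201763 -456.87355762  101.        ]]
```

```bash
cat >> m.py <<'E'
from scipy.spatial.transform import Rotation as Ro
def pose():
    s=env.state(); return s['eef_pos'],Ro.from_euler('xyz',s['tcp_rot']).as_matrix(),s
def go(target,jaw_yaw,down=True):
    """jaw_yaw: world yaw of tool z (mod pi). prints remaining rotation (rotvec tool frame) and shift in tool axes after rotation"""
    p,R,s=pose()
    z=np.array([np.cos(jaw_yaw),np.sin(jaw_yaw),0])
    if z@R[:,2]<0: z=-z
    x=np.array([0,0,-1.]); G=np.c_[x,np.cross(z,x),z]
    rv=Ro.from_matrix(R.T@G).as_rotvec()
    d=np.array(target)-p
    print('t',s['t'],'pos',p.round(1),'F',s['ft_force'].round(2),'M',s['moment'].round(3),'open',round(s['opening']*95.1,1),'j6',s['joints'][5].round(2))
    print('rotvec now',rv.round(4),'shift after turn',(G.T@d).round(1),'shift in current axes',(R.T@d).round(1))
E
python3 - <<'E'
from m import *
k=lambda x,y:onz('top',[[245+x/6-.5,125+y/6-.5]],0)
c,s=np.cos(-.285),np.sin(-.285);B=np.array([[c,-s],[s,c]])
def loc(u,v,z): 
    P=onz('top',[[245+u/6-.5,125+v/6-.5]],z)[0]; return B.T@(P[:2]-[593.3,-257]),P
print('knob',loc(408,548,100)); print('st',loc(320,520,78),loc(430,553,78))
th=.0727;tl=np.array([606.3,142.5]); g=tl+np.array([[np.cos(th),-np.sin(th)],[np.sin(th),np.cos(th)]])@[0,-5]
print(g); go([*g,160],th)
E
```

```text
knob (array([-100.51377174,  -58.90205967]), array([ 480.28003473, -285.26585205,  100.        ]))
st (array([-98.78004335, -22.07920683]), array([ 492.29684683, -250.41582289,   78.        ])) (array([-99.28462477, -71.70585037]), array([ 477.85971877, -297.89874281,   78.        ]))
[606.66317988 137.51320741]
t 0.1 pos [ 186.4 -596.4  239.1] F [ 0.02 -0.81 -0.16] M [-0.016 -0.023  0.049] open 95.1 j6 -0.11
rotvec now [-1.3407e+00 -8.0000e-04 -8.0000e-04] shift after turn [ 79.1 701.4 472.5] shift in current axes [  79.8  620.  -575.1]
```

Call:
{"api": "step_arm", "payload": {
  "rows": [
    [0, 0, 0, -0.167, 0, 0],
    [0, 0, 0, -0.167, 0, 0],
    [0, 0, 0, -0.167, 0, 0],
    [0, 0, 0, -0.167, 0, 0],
    [0, 0, 0, -0.167, 0, 0],
    [0, 0, 0, -0.167, 0, 0],
    [0, 0, 0, -0.167, 0, 0],
    [0, 0, 0, -0.167, 0, 0]
  ],
  "grip": 70
}}

```text
t: 1.1
eef_pos: [186.1, -595.2, 236.0]
tcp_rot: [1.659, 1.564, 1.77]
ft_force: [-0.7, -0.0, -0.1]
opening: 0.737
```

```bash
python3 -c "
from m import *
go([606.7,137.5,175],.0727)"
```

```text
t 1.1 pos [ 186.1 -595.2  236. ] F [-0.74 -0.03 -0.1 ] M [ 0.022 -0.125  0.077] open 70.0 j6 -1.48
rotvec now [ 0.0381 -0.0008 -0.0071] shift after turn [ 61.  700.2 472.7] shift in current axes [ 65.6 681.2 499. ]
```

Call:
{"api": "step_arm", "payload": {
  "rows": [
    [0, 50, 34, 0.03, 0, 0],
    [0, 51, 34, 0, 0, 0],
    [0, 51, 34, 0, 0, 0],
    [0, 51, 34, 0, 0, 0],
    [0, 51, 34, 0, 0, 0],
    [0, 51, 34, 0, 0, 0],
    [0, 51, 34, 0, 0, 0],
    [0, 51, 34, 0, 0, 0]
  ]
}}

```text
t: 2.1
eef_pos: [424.8, -159.0, 237.0]
tcp_rot: [1.679, 1.562, 1.755]
ft_force: [0.9, -0.1, -0.2]
opening: 0.737
```

```bash
python3 -c "
from m import *
go([606.7,137.5,175],.0727)"
```

```text
t 2.1 pos [ 424.8 -159.   237. ] F [ 0.87 -0.14 -0.15] M [-0.016 -0.13   0.028] open 70.1 j6 -0.59
rotvec now [ 0.0036 -0.001  -0.009 ] shift after turn [ 62.  282.5 202.9] shift in current axes [ 64.4 281.2 204. ]
```

Call:
{"api": "step_arm", "payload": {
  "rows": [
    [0, 51, 37, 0, 0, 0],
    [0, 51, 37, 0, 0, 0],
    [5, 51, 37, 0, 0, 0],
    [10, 51, 37, 0, 0, 0.005],
    [10, 50, 35, 0, 0, 0],
    [10, 14, 10, 0, 0, 0],
    [0, 0, 0, 0, 0, 0]
  ]
}}

```text
t: 2.98
eef_pos: [594.5, 125.9, 203.0]
tcp_rot: [1.741, 1.557, 1.822]
ft_force: [-0.7, 0.2, -0.6]
opening: 0.739
```

```bash
python3 -c "
from m import *
go([606.7,137.5,175],.0727)
im=env.read_camera('top')[:,:,::-1];cv2.imwrite('pics/t1.png',im)
im=env.read_camera('scene')[:,:,::-1];cv2.imwrite('pics/s1.png',im);crop('scene',130,320,130,300,4,'pics/s1c.png',im)"
```

```text
t 2.975 pos [594.5 125.9 203. ] F [-0.74  0.24 -0.57] M [-0.066 -0.107 -0.03 ] open 70.3 j6 0.0
rotvec now [ 0.0086 -0.0024 -0.0135] shift after turn [28.  10.7 13. ] shift in current axes [28.1 10.2 13.2]
```

View pics/s1c.png

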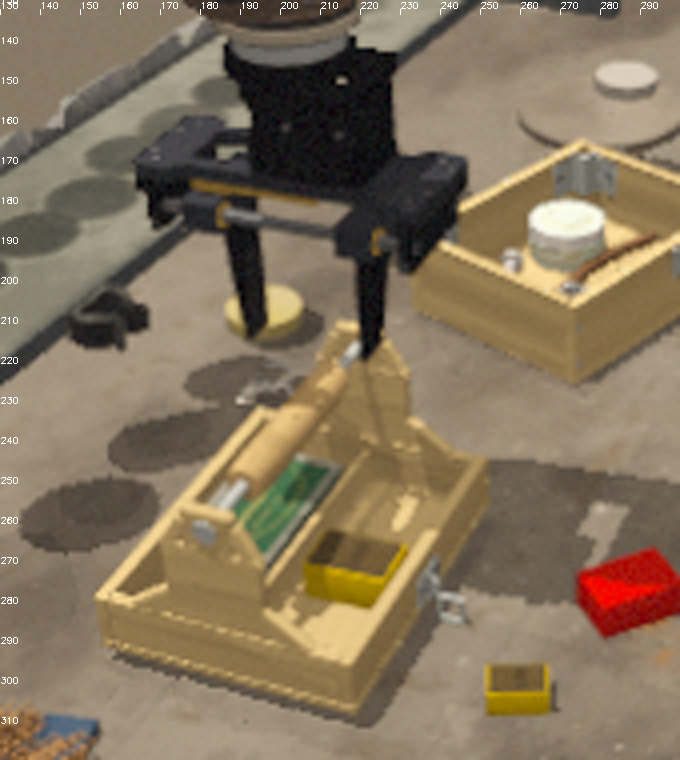

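Call:
{"api": "step_arm", "payload": {
  "rows": [
    [0, 10, 13, 0.008, 0, -0.013],
    [0, 1, 1, 0, 0, 0],
    [30, 0, 0, 0, 0, 0],
    [25, 0, 0, 0, 0, 0],
    [14, 0, 0, 0, 0, 0],
    [0, 0, 0, 0, 0, 0]
  ]
}}

```text
t: 3.82
eef_pos: [609.4, 133.6, 136.9]
tcp_rot: [-0.178, 1.567, -0.112]
ft_force: [-0.2, -0.3, 0.7]
opening: 0.734
```

```bash
python3 -c "
from m import *
go([606.7,137.5,129],.0727)
im=env.read_camera('scene')[:,:,::-1];crop('scene',130,320,130,300,4,'pics/s2c.png',im)"
```

```text
t 3.825 pos [609.4 133.6 136.9] F [-0.17 -0.29  0.69] M [ 0.007 -0.117 -0.033] open 69.8 j6 0.05
rotvec now [-0.0067  0.0039  0.0007] shift after turn [ 7.9  4.1 -2.4] shift in current axes [ 7.8  4.1 -2.4]
```

View pics/s2c.png

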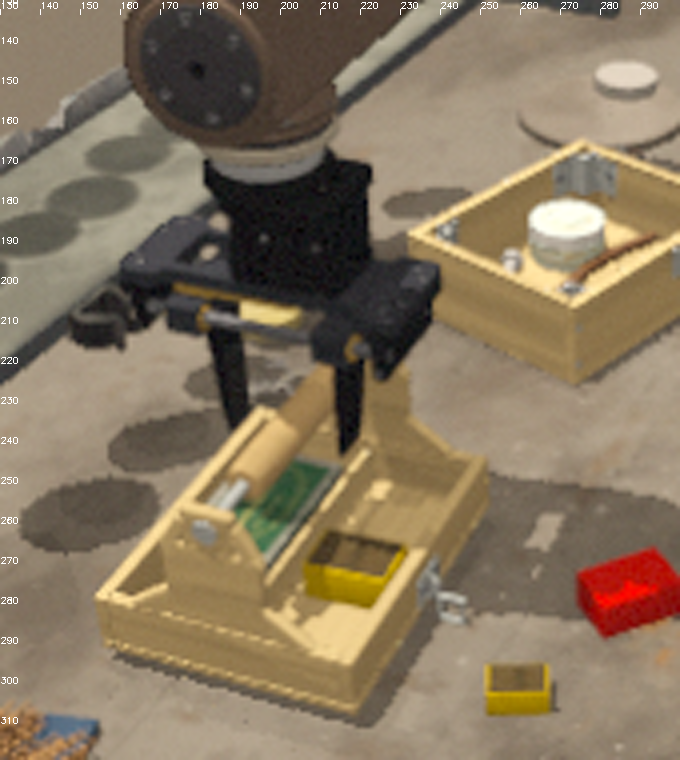

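Call:
{"api": "step_arm", "payload": {
  "rows": [
    [4, 4, -2, -0.006, 0.004, 0],
    [4, 0, 0, 0, 0, 0],
    [0, 0, 0, 0, 0, 0]
  ]
}}

```text
t: 4.25
eef_pos: [607.9, 137.9, 131.0]
tcp_rot: [-0.155, 1.567, -0.082]
ft_force: [0.9, 0.8, 0.9]
opening: 0.739
```

Call:
{"api": "step_arm", "payload": {
  "rows": [
    [0, 0, 0, 0, 0, 0],
    [0, 0, 0, 0, 0, 0],
    [0, 0, 0, 0, 0, 0],
    [0, 0, 0, 0, 0, 0],
    [0, 0, 0, 0, 0, 0],
    [0, 0, 0, 0, 0, 0]
  ],
  "grip": 0
}}

```text
t: 5.0
eef_pos: [607.1, 137.9, 131.3]
tcp_rot: [-0.362, 1.569, -0.289]
ft_force: [-3.3, 0.5, 0.3]
opening: 0.267
```

```bash
python3 -c "
from m import *
go([606.7,137.5,129],.0727)"
```

```text
t 5.0 pos [607.1 137.9 131.3] F [-3.25  0.5   0.32] M [-0.111  0.389  0.043] open 25.4 j6 0.05
rotvec now [0.     0.0017 0.0006] shift after turn [ 2.3 -0.3 -0.4] shift in current axes [ 2.3 -0.3 -0.4]
```

Call:
{"api": "step_arm", "payload": {
  "rows": [
    [-4, 0, 0, 0, 0, 0],
    [-4, 0, 0, 0, 0, 0],
    [-5, 0, 0, 0, 0, 0],
    [-6, 0, 0, 0, 0, 0],
    [-6, 0, 0, 0, 0, 0],
    [-6, 0, 0, 0, 0, 0],
    [-6, 0, 0, 0, 0, 0],
    [-6, 0, 0, 0, 0, 0]
  ]
}}

```text
t: 6.0
eef_pos: [606.8, 137.8, 175.7]
tcp_rot: [-1.562, 1.57, -1.489]
ft_force: [-0.8, -0.4, -6.9]
opening: 0.263
```

```bash
python3 -c "
from m import *
go([606.7,137.5,240],.0727)
im=env.read_camera('scene')[:,:,::-1];crop('scene',130,320,130,300,4,'pics/s3c.png',im)"
```

```text
t 6.0 pos [606.8 137.8 175.7] F [-0.81 -0.45 -6.87] M [ 0.006 -0.091  0.033] open 25.0 j6 0.05
rotvec now [-0.0002  0.      0.0007] shift after turn [-64.3  -0.3  -0.1] shift in current axes [-64.3  -0.3  -0.1]
```

View pics/s3c.png

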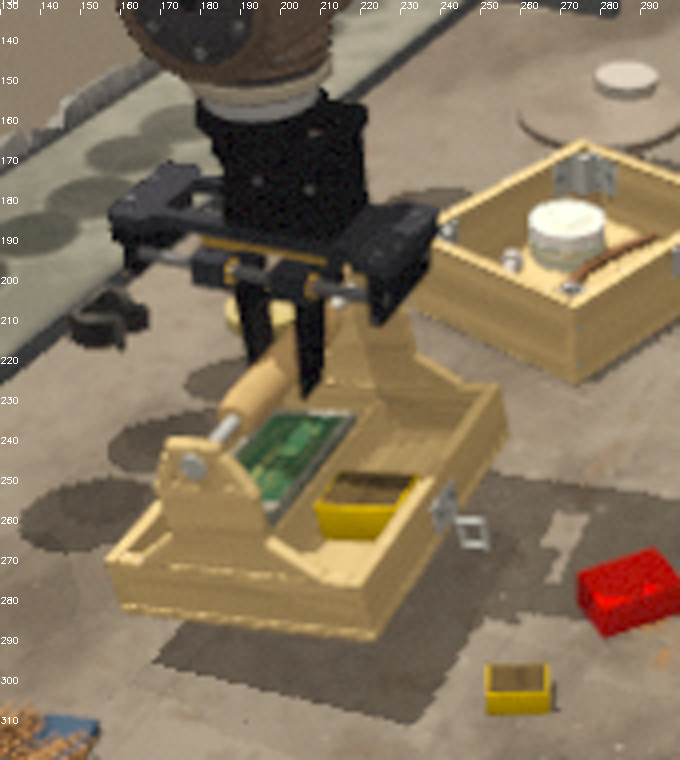

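Call:
{"api": "step_arm", "payload": {
  "rows": [
    [-8, 0, 0, 0, 0, 0],
    [-10, 0, 0, 0, 0, 0],
    [-10, 0, 0, 0, 0, 0],
    [-10, 0, 0, 0, 0, 0],
    [-10, 0, 0, 0, 0, 0],
    [-10, 0, 0, 0, 0, 0],
    [-6, 0, 0, 0, 0, 0]
  ]
}}

```text
t: 6.92
eef_pos: [606.9, 137.9, 245.2]
tcp_rot: [-0.41, 1.569, -0.337]
ft_force: [-0.2, -1.0, -5.7]
opening: 0.263
```

Call:
{"api": "step_arm", "payload": {
  "rows": [
    [0, -4, 0, 0.01, 0, 0],
    [0, -8, 0, 0.02, 0, 0],
    [0, -12, 0, 0.04, 0, 0],
    [0, -16, 0, 0.05, 0, 0],
    [0, -19, 0, 0.05, 0, 0],
    [0, -22, 0, 0.05, 0, 0],
    [0, -22, 0, 0.05, 0, 0],
    [0, -22, 0, 0.05, 0, 0]
  ]
}}

```text
t: 7.92
eef_pos: [595.5, 5.0, 244.4]
tcp_rot: [-1.445, 1.57, -1.715]
ft_force: [1.0, 0.1, -6.1]
opening: 0.266
```

```bash
python3 -c "
from m import *
b=np.array([593.3,-257]); b=b+24*np.array([np.cos(-.285),np.sin(-.285)]);print(b)
go([*b,240],-.285)"
```

```text
[ 616.33187966 -263.74777883]
t 7.925 pos [595.5   5.  244.4] F [ 0.98  0.06 -6.13] M [ 0.001 -0.114 -0.024] open 25.3 j6 0.17
rotvec now [0.0141 0.0001 0.001 ] shift after turn [   4.4 -252.    95.5] shift in current axes [   4.6 -253.4   92. ]
```

Call:
{"api": "step_arm", "payload": {
  "rows": [
    [0, -22, 7, 0.01, 0, 0],
    [0, -22, 8, 0, 0, 0],
    [0, -24, 9, 0, 0, 0],
    [0, -24, 9, 0, 0, 0],
    [0, -24, 9, 0, 0, 0],
    [0, -24, 9, 0, 0, 0],
    [0, -24, 9, 0, 0, 0],
    [0, -24, 9, 0, 0, 0]
  ]
}}

```text
t: 8.93
eef_pos: [603.8, -210.9, 244.7]
tcp_rot: [-1.888, 1.569, -2.192]
ft_force: [0.9, 0.5, -6.0]
opening: 0.267
```

```bash
python3 -c "
from m import *
go([616.3,-263.7,245],-.285)"
```

```text
t 8.925 pos [ 603.8 -210.9  244.7] F [ 0.9   0.5  -6.01] M [-0.034 -0.091  0.011] open 25.4 j6 -0.13
rotvec now [-0.0189 -0.0007  0.0019] shift after turn [ -0.3 -47.1  26.9] shift in current axes [ -0.3 -46.6  27.8]
```

Call:
{"api": "step_arm", "payload": {
  "rows": [
    [0, -16, 10, -0.01, 0, 0],
    [0, -12, 8, -0.004, 0, 0],
    [0, -8, 5, 0, 0, 0],
    [0, -4, 2, 0, 0, 0],
    [0, 0, 0, 0, 0, 0],
    [0, 0, 0, 0, 0, 0],
    [0, 0, 0, 0, 0, 0],
    [0, 0, 0, 0, 0, 0]
  ]
}}

```text
t: 9.93
eef_pos: [615.7, -259.6, 244.3]
tcp_rot: [-2.435, 1.569, -2.728]
ft_force: [-1.0, 0.2, -6.3]
opening: 0.267
```

```bash
python3 -c "
from m import *
go([616.3,-263.7,245],-.285)
im=env.read_camera('scene')[:,:,::-1];crop('scene',80,225,215,345,5,'pics/s4c.png',im)
im=env.read_camera('top')[:,:,::-1];crop('top',115,235,235,355,5,'pics/t4c.png',im)"
```

```text
t 9.925 pos [ 615.7 -259.6  244.3] F [-0.97  0.17 -6.33] M [-0.015 -0.076 -0.001] open 25.4 j6 -0.2
rotvec now [-0.0079 -0.0017  0.0014] shift after turn [-0.7 -3.7  1.7] shift in current axes [-0.7 -3.7  1.7]
```

View pics/s4c.png

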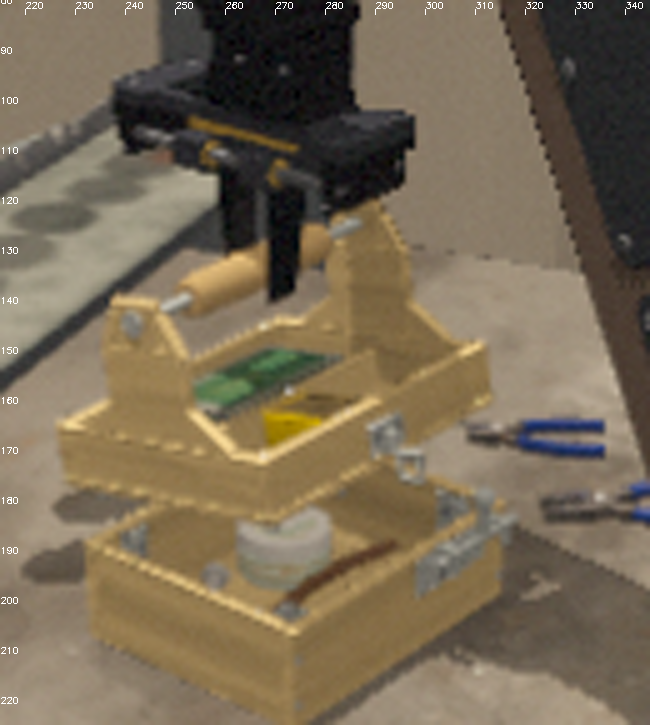

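View pics/t4c.png

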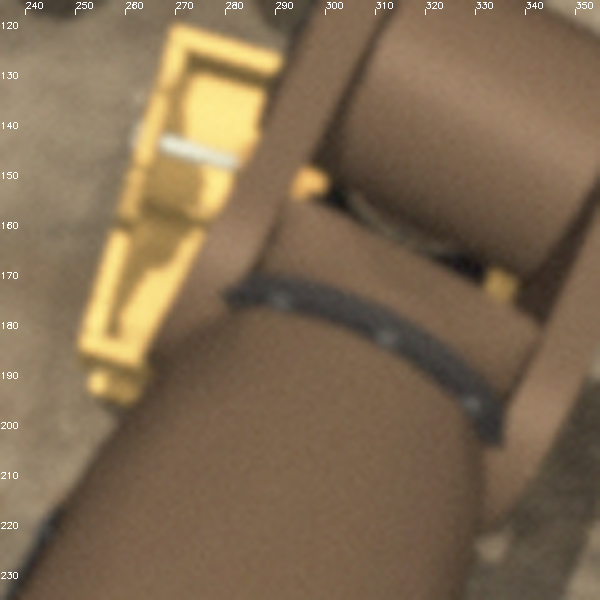

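```bash
cat >> m.py <<'E'
def trayP(loc,grip,yaw,th,roll=0):
    """loc tray-frame pts -> world; grip=world pos of tray_grip"""
    L=np.array(loc,float)-[0,0,112]
    R=Ro.from_euler('z',yaw)*Ro.from_euler('x',roll)*Ro.from_euler('y',th)
    return R.apply(L)+np.array(grip)
E
python3 - <<'E'
from m import *
p,R,s=pose(); yaw=np.arctan2(R[1,2],R[0,2]); print('yaw',yaw)
yh=np.array([-np.sin(yaw),np.cos(yaw),0])
grip=p-[0,0,8.3]+5*yh; print(grip)
loc=[[-85,-105,40],[-85,105,40],[85,105,40],[-101,0,0],[-85,105,0]]
obs=[[311.9,148.1],[267.5,171.5],[226.9,165.1],[296.5,172.5],[0,0]]
for th in(.17,.21,.25): print(th,(proj('scene',trayP(loc,grip,yaw,th))-obs)[:4].round(1).tolist())
g0=[[267+0,0]]
# box corners order BR,FR,FL,BL scene, predicted from top-fit pose vs observed
s7=lambda x,y:[x/7+225-.5,y/7+160-.5]
o=np.array([s7(352,37),s7(637,143),s7(337,323),s7(50,197)])
B=Ro.from_euler('z',-.285)
for c in([593.6,-257.6,70],[592.8,-255.7,70]):
  W=B.apply([[85,-105,0],[-85,-105,0],[-85,105,0],[85,105,0]])+c
  print((proj('scene',W)-o).round(1).tolist(),(proj('top',W)-[[346.7,152],[330,215.3],[252.5,192],[269.8,130.8]]).round(1).tolist())
# same for tray at start
o=np.array([[x/6+149.5,y/6+204.5] for x,y in[(275,163),(608,237),(407,545),(27,443)]])
for c in([606.8,141.4,51],[606.7,138+5,51]):
  W=Ro.from_euler('z',.0727).apply([[85,-105,0],[-85,-105,0],[-85,105,0],[85,105,0]])+c
  print((proj('scene',W)-o).round(1).tolist(),(proj('top',W)-[[186.2,133.8],[190.9,197.6],[111.9,203.4],[108.4,139.5]]).round(1).tolist())
E
```

```text
yaw -0.293018145941515
[ 617.15443849 -254.97300755  236.00316882]
0.17 [[0.7, -0.2], [-0.1, 0.5], [-1.1, -1.2], [0.5, 0.3]]
0.21 [[1.3, -1.2], [0.5, -0.5], [-0.3, -0.0], [1.5, -0.8]]
0.25 [[1.9, -2.2], [1.0, -1.5], [0.6, 1.1], [2.5, -1.9]]
[[-0.0, -1.0], [0.1, -0.8], [0.4, -0.0], [-0.4, -0.5]] [[0.1, 0.6], [-0.4, -0.5], [-0.2, 0.4], [0.5, -0.5]]
[[-0.0, -0.7], [0.2, -0.5], [0.4, 0.4], [-0.4, -0.2]] [[-0.7, 0.9], [-1.1, -0.2], [-0.9, 0.7], [-0.2, -0.2]]
[[-0.7, -1.5], [1.2, -1.3], [-0.1, -0.7], [-0.9, -0.9]] [[0.0, 0.0], [-0.5, -0.3], [0.1, -0.2], [0.3, 0.5]]
[[-1.0, -1.2], [0.9, -0.9], [-0.4, -0.2], [-1.2, -0.5]] [[-0.6, 0.1], [-1.1, -0.2], [-0.5, -0.2], [-0.3, 0.5]]
```

Run:
```python
from m import *
p,R,s=pose(); yaw=np.arctan2(R[1,2],R[0,2])
yh=np.array([-np.sin(yaw),np.cos(yaw),0])
grip=p-[0,0,8.3]+5*yh
im=env.read_camera('top')[:,:,::-1]
for th in(.19,.21,.23):
    P=trayP([[85,105,40],[-85,105,40],[-76,96,40],[76,96,40],[0,96,112],[0,60,112]],grip,yaw,th); q=proj('top',P); print(th,q.round(1).tolist())
P=trayP([[85,105,40],[-85,105,40],[-76,96,40],[76,96,40],[0,96,112],[0,60,112],[85,105,0],[-85,105,0]],grip,yaw,.21)
crop('top',110,210,240,310,8,'pics/t5c.png',im,proj('top',P))
im=env.read_camera('scene')[:,:,::-1]
P=trayP([[85,105,40],[-85,105,40],[-85,-105,40],[0,60,112],[0,-60,112],[0,105,112],[85,105,0],[-85,105,0],[-85,-105,0],[-101,0,0]],grip,yaw,.21)
crop('scene',100,200,220,330,7,'pics/s5c.png',im,proj('scene',P))
```

```text
0.19 [[269.3, 120.7], [250.0, 184.9], [254.7, 182.5], [271.9, 125.0], [266.2, 143.5], [281.5, 148.0]]
0.21 [[269.1, 121.5], [249.8, 185.3], [254.5, 182.9], [271.6, 125.8], [266.2, 143.5], [281.5, 148.0]]
0.23 [[268.9, 122.3], [249.7, 185.7], [254.4, 183.2], [271.4, 126.5], [266.2, 143.5], [281.5, 148.0]]
```

View pics/t5c.png

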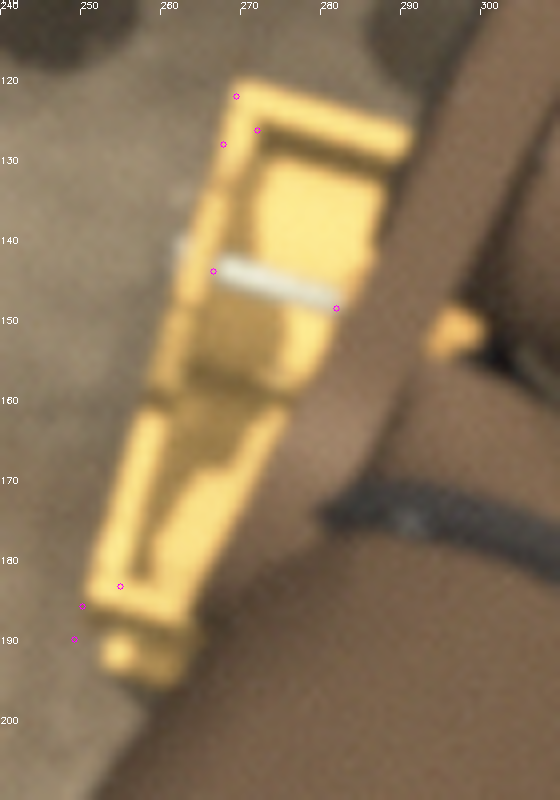

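View pics/s5c.png

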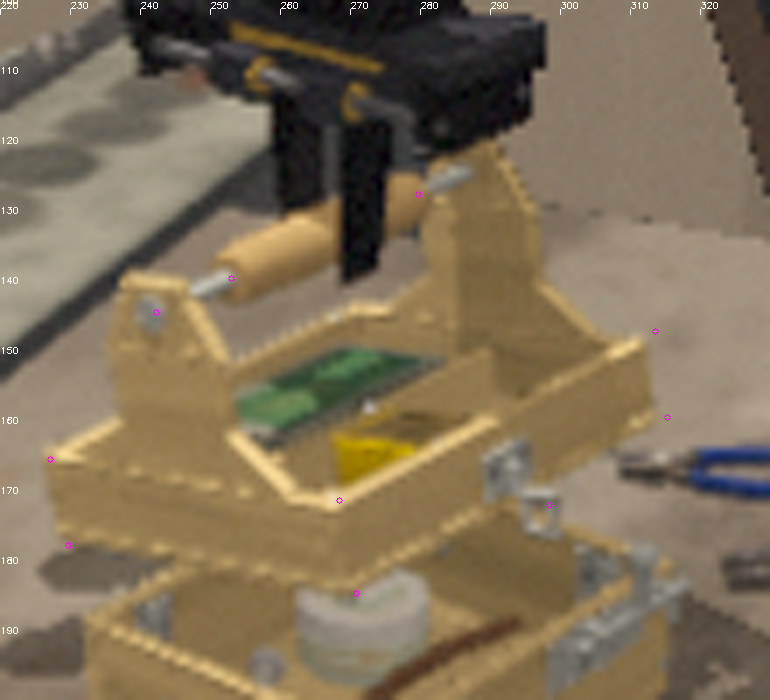

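```bash
python3 -c "
from m import *
go([610.8,-267.7,245],-.284)"
```

```text
t 10.125 pos [ 615.7 -259.9  244.3] F [-0.34 -0.43 -5.73] M [-0.04  -0.091  0.022] open 25.4 j6 -0.2
rotvec now [-0.0091 -0.0017  0.0015] shift after turn [-0.7 -8.9 -2.5] shift in current axes [-0.7 -8.9 -2.4]
```

Call:
{"api": "step_arm", "payload": {
  "rows": [
    [2, -4, -1, -0.006, 0, 0],
    [4, -4, -1, -0.003, 0, 0],
    [5, -1, -0.5, 0, 0, 0],
    [5, 0, 0, 0, 0, 0],
    [4, 0, 0, 0, 0, 0],
    [3, 0, 0, 0, 0, 0],
    [0, 0, 0, 0, 0, 0],
    [0, 0, 0, 0, 0, 0]
  ]
}}

```text
t: 11.12
eef_pos: [610.2, -268.5, 219.2]
tcp_rot: [-2.631, 1.568, -2.915]
ft_force: [-0.1, -0.4, -5.6]
opening: 0.261
```

```bash
cat >> m.py <<'E'
def pics(tag,th,corr=(1,0,0),zoff=8.3,box=(593.5,-257.2),by=-.284):
    p,R,s=pose(); yaw=np.arctan2(R[1,2],R[0,2]); yaw=yaw if abs(yaw)<1.5 else yaw-np.pi*np.sign(yaw)
    yh=np.array([-np.sin(yaw),np.cos(yaw),0]); grip=p-[0,0,zoff]+5*yh+np.array(corr)
    Bm=Ro.from_euler('z',by)
    lb=Bm.inv().apply(grip-[*box,70]); print('grip in box frame',lb.round(1),'dyaw',round(yaw-by,4))
    lug=trayP([[69,89,-11],[69,-89,-11],[-69,89,-11],[-69,-89,-11]],grip,yaw,th); print('lug tips in box',Bm.inv().apply(lug-[*box,70]).round(1).tolist())
    P=trayP([[85,105,40],[-85,105,40],[-85,-105,40],[0,60,112],[0,-60,112],[0,105,112],[85,105,0],[-85,105,0],[-85,-105,0],[-101,0,0]],grip,yaw,th)
    Q=Bm.apply([[85,-105,70],[-85,-105,70],[-85,105,70],[85,105,70]])+[*box,0]
    im=env.read_camera('top')[:,:,::-1];crop('top',110,220,240,350,5,f'pics/t{tag}.png',im,np.r_[proj('top',P),proj('top',Q)])
    im=env.read_camera('scene')[:,:,::-1];crop('scene',110,225,220,330,6,f'pics/s{tag}.png',im,np.r_[proj('scene',P),proj('scene',Q)])
E
python3 -c "
from m import *
go([610.8,-267.7,214],-.284); pics('6',.175)"
```

```text
t 11.125 pos [ 610.2 -268.5  219.2] F [-0.15 -0.41 -5.64] M [ 0.038 -0.092 -0.001] open 24.8 j6 -0.23
rotvec now [ 0.0003 -0.0024  0.0014] shift after turn [5.2 0.9 0.4] shift in current axes [5.2 0.9 0.4]
grip in box frame [ 20.1  -0.9 140.9] dyaw 0.0003
lug tips in box [[66.6, 88.1, 7.8], [66.7, -89.9, 7.8], [-69.2, 88.1, 31.8], [-69.2, -89.9, 31.8]]
```

View pics/t6.png

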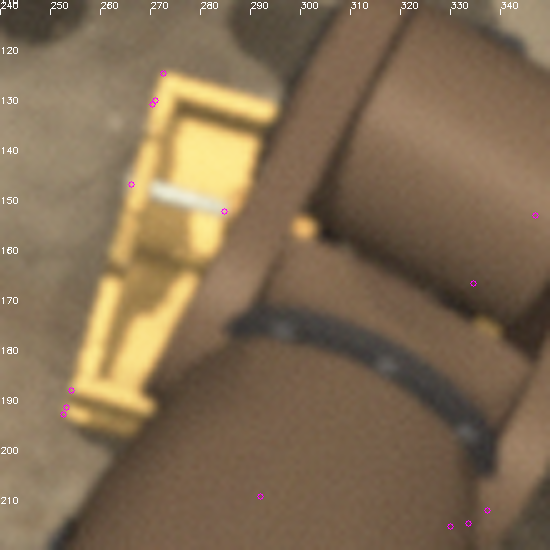

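View pics/s6.png

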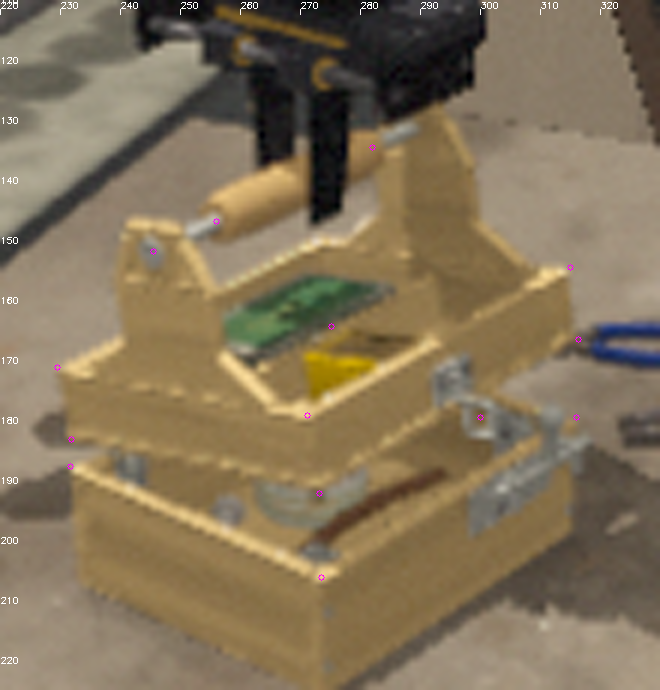

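Call:
{"api": "step_arm", "payload": {
  "rows": [
    [2, 1, 1.5, 0, 0.002, 0],
    [2, 0, 0, 0, 0, 0],
    [2, 0, 0, 0, 0, 0],
    [2, 0, 0, 0, 0, 0],
    [0, 0, 0, 0, 0, 0]
  ]
}}

```text
t: 11.85
eef_pos: [612.0, -267.9, 210.7]
tcp_rot: [-2.839, 1.566, -3.123]
ft_force: [-0.4, 0.7, -5.2]
opening: 0.266
```

```bash
python3 -c "
from m import *
go([610.8,-267.7,214],-.284); pics('7',.175)"
```

```text
t 11.85 pos [ 612.  -267.9  210.7] F [-0.37  0.67 -5.17] M [-0.023 -0.074 -0.036] open 25.3 j6 -0.23
rotvec now [ 0.0004 -0.0044  0.0014] shift after turn [-3.3 -0.2 -1.2] shift in current axes [-3.3 -0.2 -1.2]
grip in box frame [ 21.7   0.2 132.4] dyaw 0.0004
lug tips in box [[68.2, 89.2, -0.7], [68.3, -88.8, -0.7], [-67.7, 89.2, 23.3], [-67.6, -88.8, 23.3]]
```

View pics/s7.png

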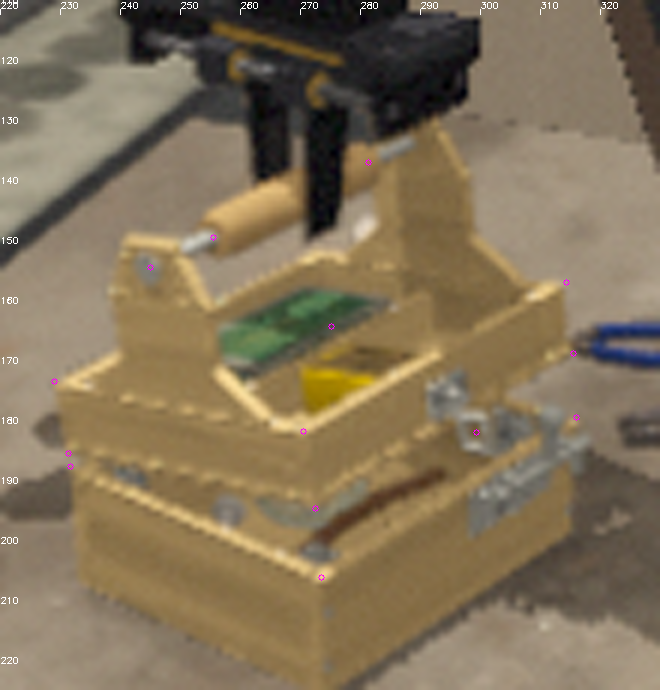

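View pics/t7.png

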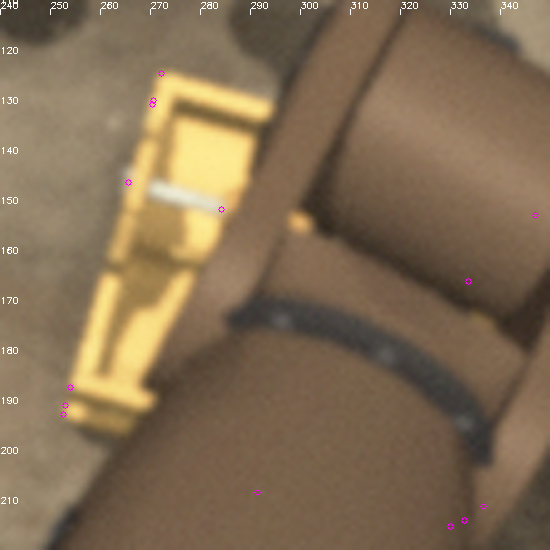

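Call:
{"api": "step_arm", "payload": {
  "rows": [
    [1.5, 0, 0, 0.005, 0, 0],
    [1.5, 0, 0, 0, 0, 0],
    [1.5, 0, 0, 0, 0, 0],
    [0, 0, 0, 0, 0, 0]
  ]
}}

```text
t: 12.45
eef_pos: [612.1, -267.9, 206.3]
tcp_rot: [-2.761, 1.567, -3.05]
ft_force: [0.7, 0.1, -6.7]
opening: 0.266
```

```bash
python3 -c "
from m import *
go([610.8,-267.7,214],-.284)"
```

```text
t 12.45 pos [ 612.1 -267.9  206.3] F [ 0.71  0.07 -6.71] M [-0.031 -0.109  0.036] open 25.3 j6 -0.22
rotvec now [-0.0051 -0.0038  0.0015] shift after turn [-7.7 -0.1 -1.3] shift in current axes [-7.7 -0.1 -1.3]
```

Call:
{"api": "step_arm", "payload": {
  "rows": [
    [1.5, 0, 0, 0, 0, 0],
    [1.5, 0, 0, 0, 0, 0],
    [0, 0, 0, 0, 0, 0],
    [0, 0, 0, 0, 0, 0]
  ]
}}

```text
t: 12.95
eef_pos: [612.1, -268.0, 203.1]
tcp_rot: [-2.753, 1.567, -3.042]
ft_force: [0.6, -0.4, -5.5]
opening: 0.261
```

```bash
python3 -c "
from m import *
go([610.8,-267.7,214],-.284);pics('8',.175)"
```

```text
t 12.95 pos [ 612.1 -268.   203.1] F [ 0.62 -0.4  -5.5 ] M [-0.033 -0.128  0.006] open 24.8 j6 -0.22
rotvec now [-0.005  -0.0037  0.0015] shift after turn [-10.9  -0.1  -1.3] shift in current axes [-10.9  -0.1  -1.4]
grip in box frame [ 21.9   0.2 124.8] dyaw -0.005
lug tips in box [[68.8, 88.9, -8.4], [68.0, -89.1, -8.4], [-67.0, 89.6, 15.7], [-67.9, -88.4, 15.7]]
```

View pics/s8.png

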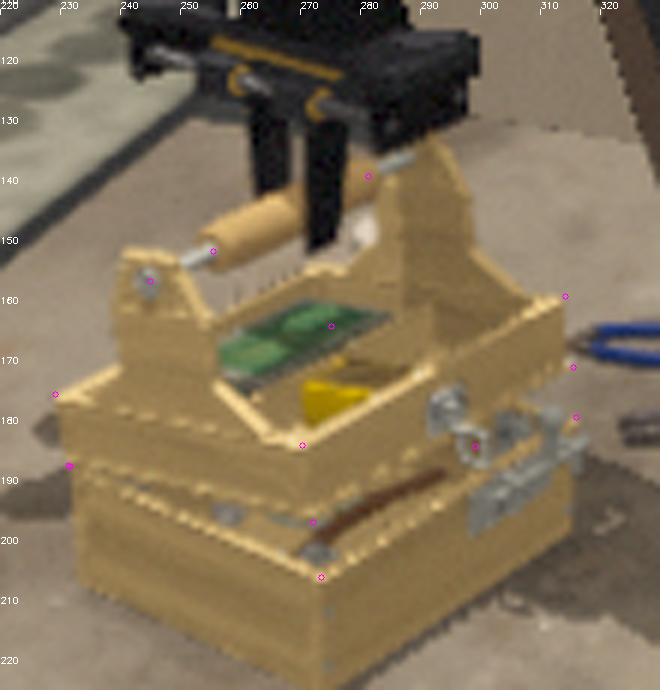

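Call:
{"api": "step_arm", "payload": {
  "rows": [
    [1.5, 0, 0, 0, 0, 0],
    [1, 0, 0, 0, 0, 0],
    [0, 0, 0, 0, 0, 0]
  ]
}}

```text
t: 13.42
eef_pos: [611.8, -267.9, 202.3]
tcp_rot: [-2.556, 1.567, -2.845]
ft_force: [-0.3, 0.6, -5.8]
opening: 0.267
```

Call:
{"api": "step_arm", "payload": {
  "rows": [
    [1.5, 0, 0, 0, 0, 0],
    [1, 0, 0, 0, 0, 0],
    [0, 0, 0, 0, 0, 0]
  ]
}}

```text
t: 13.8
eef_pos: [611.4, -267.8, 202.0]
tcp_rot: [-2.305, 1.567, -2.593]
ft_force: [0.0, 1.0, -5.0]
opening: 0.267
```

Call:
{"api": "step_arm", "payload": {
  "rows": [
    [1.2, 0, -2, 0, 0, 0],
    [1.2, 0, -2, 0, 0, 0],
    [1.2, 0, -2, 0, 0, 0],
    [1.3, 0, -2, 0, 0, 0],
    [0, 0, 0, 0, 0, 0]
  ]
}}

```text
t: 14.42
eef_pos: [602.9, -265.3, 197.0]
tcp_rot: [-2.435, 1.567, -2.724]
ft_force: [-2.9, 2.1, -0.1]
opening: 0.268
```

```bash
python3 -c "
from m import *
go([610.8,-267.7,214],-.284);pics('9',.105)"
```

```text
t 14.425 pos [ 602.9 -265.3  197. ] F [-2.89  2.07 -0.15] M [ 0.255  0.462 -0.015] open 25.4 j6 -0.22
rotvec now [-0.0047 -0.0029  0.0025] shift after turn [-17.   -0.1   8.3] shift in current axes [-17.1  -0.1   8.3]
grip in box frame [ 12.2   0.2 118.7] dyaw -0.0047
lug tips in box [[68.4, 88.9, -10.9], [67.5, -89.1, -10.9], [-68.9, 89.5, 3.6], [-69.7, -88.5, 3.6]]
```

View pics/s9.png

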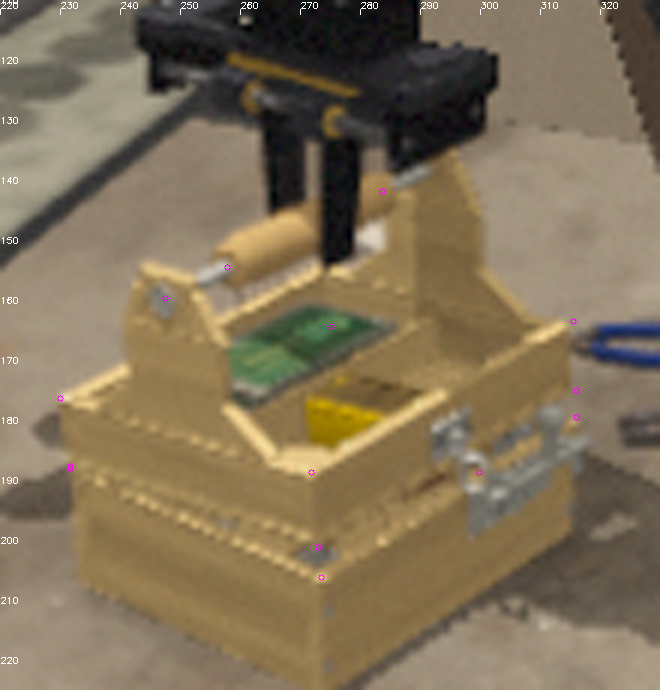

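Call:
{"api": "step_arm", "payload": {
  "rows": [
    [0.3, 0, -2, 0, 0, 0],
    [0.8, 0, -2, 0, 0, 0],
    [0.8, 0, -1, 0, 0, 0],
    [0, 0, 0, 0, 0, 0]
  ]
}}

```text
t: 15.02
eef_pos: [598.1, -263.9, 194.1]
tcp_rot: [-2.459, 1.567, -2.748]
ft_force: [-1.7, 0.7, -2.1]
opening: 0.262
```

```bash
python3 -c "
from m import *
go([610.8,-267.7,214],-.284);pics('10',.07)"
```

```text
t 15.025 pos [ 598.1 -263.9  194.1] F [-1.74  0.74 -2.06] M [ 0.077  0.242 -0.001] open 24.9 j6 -0.22
rotvec now [-0.0047 -0.0029  0.0024] shift after turn [-19.9  -0.1  13.3] shift in current axes [-19.9  -0.1  13.2]
grip in box frame [7.300e+00 1.000e-01 1.158e+02] dyaw -0.0047
lug tips in box [[67.9, 88.8, -11.7], [67.1, -89.2, -11.7], [-69.7, 89.5, -2.0], [-70.6, -88.5, -2.0]]
```

Call:
{"api": "step_arm", "payload": {
  "rows": [
    [0.8, 0, -1.5, 0, 0, 0],
    [1, 0, -1.5, 0, 0, 0],
    [0, 0, 0, 0, 0, 0]
  ]
}}

```text
t: 15.5
eef_pos: [595.2, -263.1, 192.2]
tcp_rot: [-2.378, 1.567, -2.666]
ft_force: [-1.2, 0.7, -2.6]
opening: 0.265
```

```bash
python3 -c "
from m import *
go([610.8,-267.7,214],-.284);pics('11',.035)"
```

```text
t 15.5 pos [ 595.2 -263.1  192.2] F [-1.24  0.68 -2.56] M [0.091 0.253 0.   ] open 25.2 j6 -0.23
rotvec now [-0.0047 -0.0025  0.0024] shift after turn [-21.8  -0.1  16.2] shift in current axes [-21.9  -0.   16.2]
grip in box frame [4.300e+00 1.000e-01 1.139e+02] dyaw -0.0047
lug tips in box [[69.4, 88.8, -11.5], [68.5, -89.2, -11.5], [-68.5, 89.5, -6.7], [-69.4, -88.5, -6.7]]
```

View pics/s11.png

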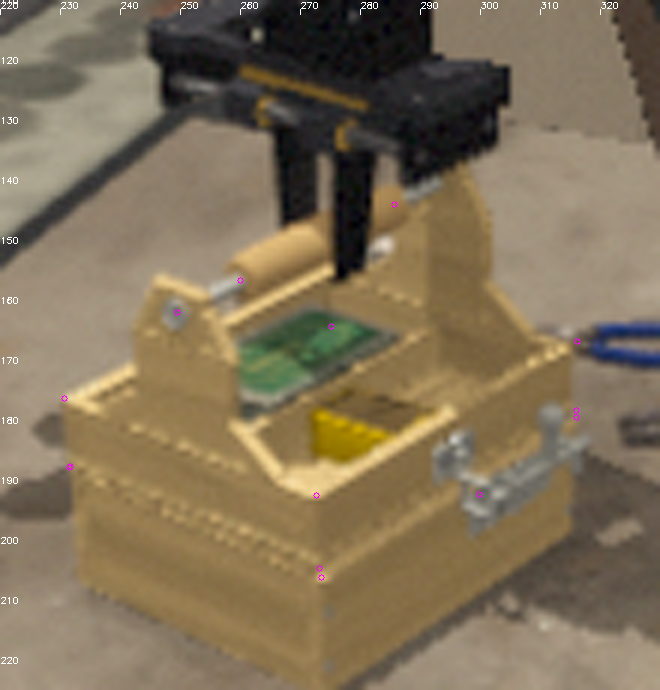

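Nearly level; front still open about 6 mm at the corner (318,570). Continue.

Call:
{"api": "step_arm", "payload": {
  "rows": [
    [0.8, 0, -1.2, 0, 0, 0],
    [1, 0, -1.2, 0, 0, 0],
    [1, 0, -0.8, 0, 0, 0],
    [0, 0, 0, 0, 0, 0]
  ]
}}

```text
t: 16.1
eef_pos: [592.3, -262.2, 190.0]
tcp_rot: [-1.997, 1.568, -2.285]
ft_force: [-2.3, -0.5, -1.8]
opening: 0.265
```

```bash
python3 -c "
from m import *
go([610.8,-267.7,214],-.284);pics('12',.0)"
```

```text
t 16.1 pos [ 592.3 -262.2  190. ] F [-2.29 -0.5  -1.76] M [0.077 0.17  0.036] open 25.2 j6 -0.23
rotvec now [-0.0046 -0.0012  0.0026] shift after turn [-24.   -0.1  19.3] shift in current axes [-24.   -0.1  19.3]
grip in box frame [  1.2   0.2 111.7] dyaw -0.0046
lug tips in box [[70.6, 88.8, -11.3], [69.8, -89.2, -11.3], [-67.4, 89.5, -11.3], [-68.2, -88.5, -11.3]]
```

View pics/s12.png

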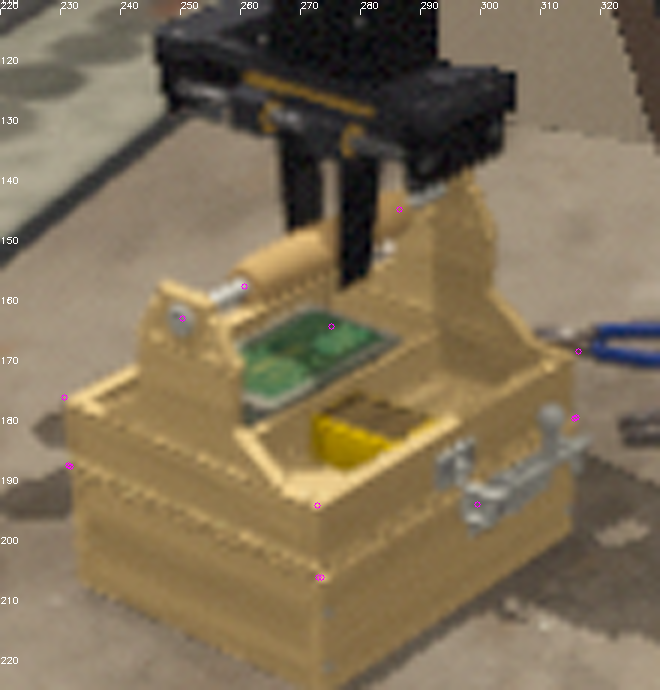

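Call:
{"api": "step_arm", "payload": {
  "rows": [
    [0.8, 0, -0.8, 0, 0, 0],
    [1, 0, -0.6, 0, 0, 0],
    [1, 0, 0, 0, 0, 0],
    [0, 0, 0, 0, 0, 0]
  ]
}}

```text
t: 16.7
eef_pos: [592.2, -262.2, 190.0]
tcp_rot: [-0.683, 1.565, -0.971]
ft_force: [-0.7, -0.0, -4.0]
opening: 0.266
```

```bash
python3 -c "
from m import *
go([610.8,-267.7,214],-.284);pics('13',.0)"
```

```text
t 16.7 pos [ 592.2 -262.2  190. ] F [-0.67 -0.04 -4.01] M [0.035 0.046 0.004] open 25.3 j6 -0.23
rotvec now [-0.0046  0.0043  0.0035] shift after turn [-24.   -0.1  19.4] shift in current axes [-24.   -0.1  19.5]
grip in box frame [  1.2   0.2 111.7] dyaw -0.0046
lug tips in box [[70.6, 88.8, -11.3], [69.8, -89.2, -11.3], [-67.4, 89.5, -11.3], [-68.2, -88.5, -11.3]]
```

View pics/s13.png

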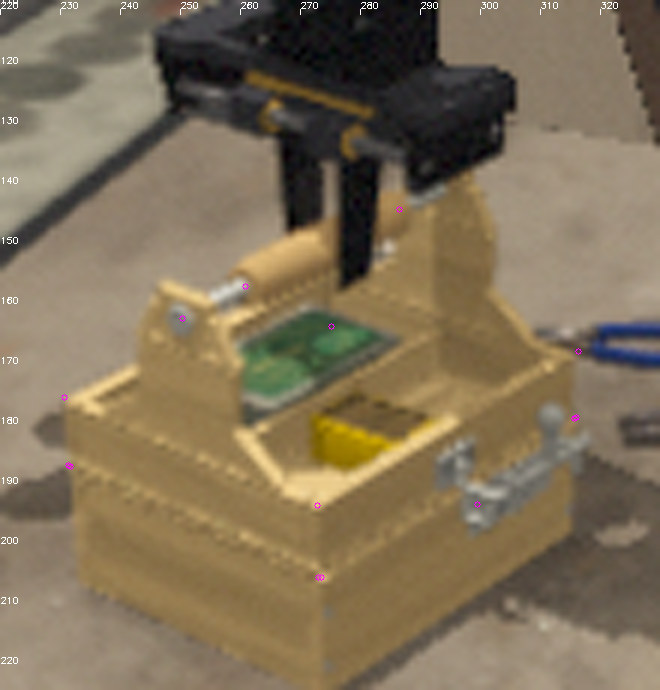

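Call:
{"api": "step_arm", "payload": {
  "rows": [
    [0, 0, 0, 0, 0, 0],
    [0, 0, 0, 0, 0, 0],
    [0, 0, 0, 0, 0, 0],
    [0, 0, 0, 0, 0, 0]
  ],
  "grip": 50
}}

```text
t: 17.3
eef_pos: [593.0, -262.7, 189.8]
tcp_rot: [-0.564, 1.564, -0.853]
ft_force: [0.2, -0.4, -0.5]
opening: 0.521
```

```bash
python3 -c "
from m import *
go([592,-262,270],-.284);pics('14',.0)"
```

```text
t 17.3 pos [ 593.  -262.7  189.8] F [ 0.22 -0.35 -0.53] M [-0.003 -0.094 -0.028] open 49.5 j6 -0.23
rotvec now [-0.0047  0.0061  0.0039] shift after turn [-80.2   0.4  -1.2] shift in current axes [-80.2   0.1  -0.7]
grip in box frame [ 2.100e+00 -1.000e-01  1.115e+02] dyaw -0.0047
lug tips in box [[71.5, 88.6, -11.5], [70.6, -89.4, -11.5], [-66.5, 89.2, -11.5], [-67.4, -88.8, -11.5]]
```

View pics/s14.png

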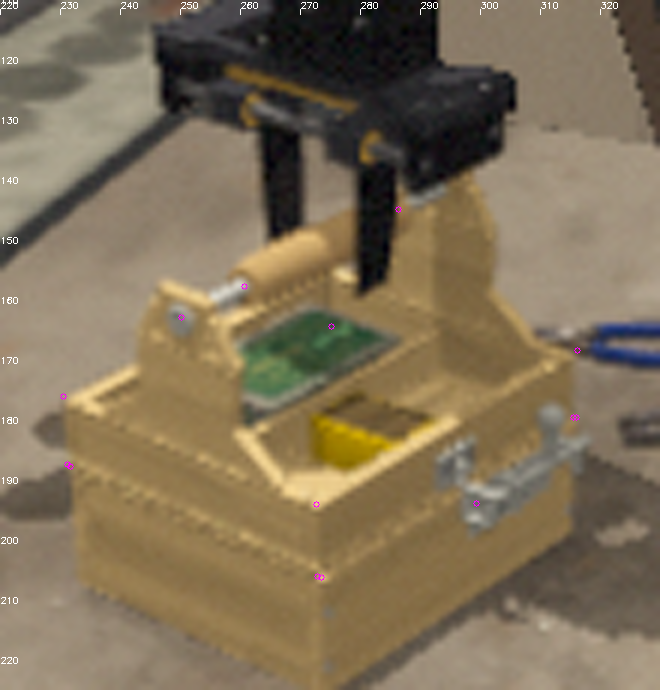

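Call:
{"api": "step_arm", "payload": {
  "rows": [
    [-8, 0, 0, 0, 0, 0],
    [-15, 0, 0, 0, 0, 0],
    [-25, 0, 0, 0, 0, 0],
    [-30, 0, 0, 0, 0, 0],
    [-20, 0, 0, 0, 0, 0]
  ]
}}

```text
t: 18.02
eef_pos: [592.4, -262.0, 293.6]
tcp_rot: [-0.566, 1.564, -0.855]
ft_force: [0.2, -0.1, 1.4]
opening: 0.525
```

Call:
{"api": "step_arm", "payload": {
  "rows": [
    [0, 0, -20, 0.17, 0, 0],
    [0, 0, -20, 0.17, 0, 0],
    [0, 0, -20, 0.17, 0, 0],
    [0, 0, -20, 0.17, 0, 0],
    [0, 0, 0, 0.17, 0, 0],
    [0, 0, 0, 0.17, 0, 0],
    [0, 0, 0, 0.17, 0, 0],
    [0, 0, 0, 0.17, 0, 0]
  ],
  "grip": 0
}}

```text
t: 19.02
eef_pos: [523.7, -219.7, 305.4]
tcp_rot: [1.067, 1.549, -0.625]
ft_force: [0.3, 0.5, 0.3]
opening: 0.004
```

```bash
python3 -c "
from m import *
b=np.array([593.5,-257.2]); k=Ro.from_euler('z',-.284).apply([-102.5,-87,0])[:2]+b; print(k)
go([*k,160],-.284+np.pi/2)
im=env.read_camera('top')[:,:,::-1];cv2.imwrite('pics/t15f.png',im);crop('top',125,225,245,355,6,'pics/t15.png',im)
im=env.read_camera('scene')[:,:,::-1];crop('scene',100,225,225,335,6,'pics/s15.png',im)"
```

```text
[ 470.72871567 -311.99472368]
t 19.025 pos [ 523.7 -219.7  305.4] F [0.32 0.45 0.33] M [0.061 0.051 0.008] open 0.4 j6 1.18
rotvec now [ 0.1627  0.0088 -0.0195] shift after turn [145.4 -25.  103.4] shift in current axes [145.6 -44.2  96.5]
```

View pics/t15.png

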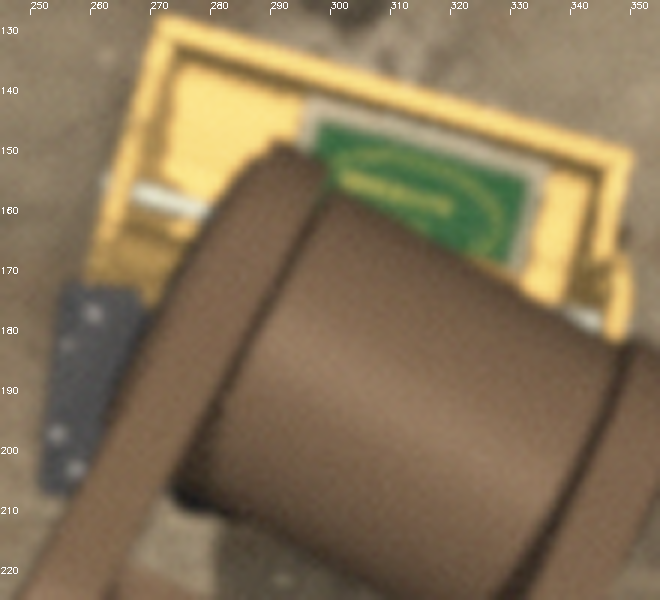

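View pics/s15.png

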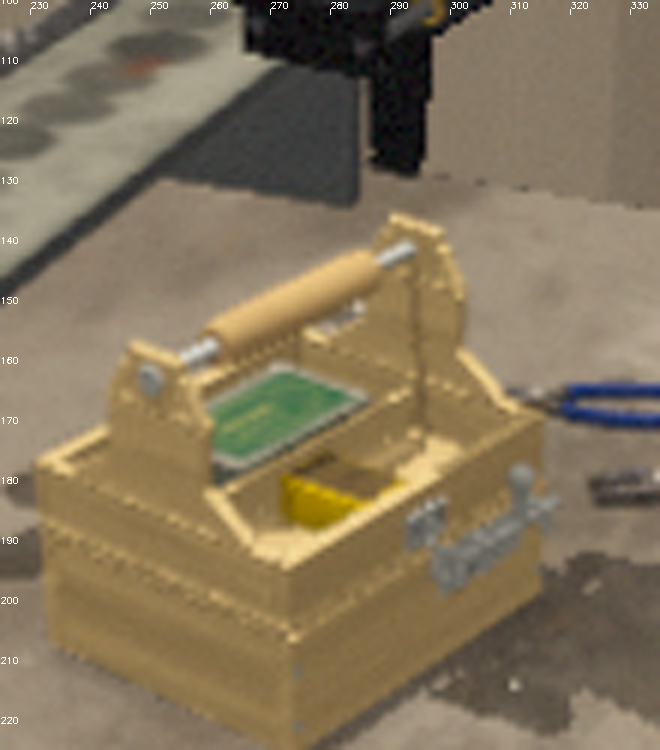

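Call:
{"api": "step_arm", "payload": {
  "rows": [
    [0, -10, 0, 0.15, 0.008, -0.015],
    [0, -10, 30, 0, 0, 0],
    [5, -5, 40, 0, 0, 0],
    [20, 0, 30, 0, 0, 0],
    [30, 0, 5, 0, 0, 0],
    [20, 0, 0, 0, 0, 0],
    [0, 0, 0, 0, 0, 0]
  ]
}}

```text
t: 20.0
eef_pos: [471.5, -319.7, 233.6]
tcp_rot: [1.268, 1.56, -0.542]
ft_force: [-0.4, 0.4, -0.1]
opening: 0.005
```

```bash
python3 -c "
from m import *
go([470.7,-312,160],-.284+np.pi/2)
"
```

```text
t 20.0 pos [ 471.5 -319.7  233.6] F [-0.39  0.4  -0.09] M [0.    0.007 0.029] open 0.4 j6 1.1
rotvec now [ 0.0448  0.0029 -0.0102] shift after turn [73.6 -3.  -7.2] shift in current axes [73.5 -3.4 -7.6]
```

Call:
{"api": "step_arm", "payload": {
  "rows": [
    [5, -3, -7, 0.04, 0.003, -0.01],
    [15, 0, 0, 0, 0, 0],
    [15, 0, 0, 0, 0, 0],
    [10, 0, 0, 0, 0, 0],
    [0, 0, 0, 0, 0, 0],
    [0, 0, 0, 0, 0, 0]
  ]
}}

```text
t: 20.75
eef_pos: [471.5, -313.0, 189.1]
tcp_rot: [1.164, 1.567, -0.677]
ft_force: [0.2, 0.1, -0.3]
opening: 0.008
```

```bash
python3 -c "
from m import *
go([470.7,-312,109],-.284+np.pi/2)
im=env.read_camera('top')[:,:,::-1];crop('top',125,245,245,365,5,'pics/t16.png',im)
im=env.read_camera('scene')[:,:,::-1];crop('scene',100,225,245,355,6,'pics/s16.png',im)"
```

```text
t 20.75 pos [ 471.5 -313.   189.1] F [ 0.24  0.05 -0.34] M [0.067 0.075 0.006] open 0.7 j6 1.14
rotvec now [ 0.0136  0.0016 -0.0039] shift after turn [80.1 -1.  -0.7] shift in current axes [80.1 -1.3 -0.9]
```

View pics/t16.png

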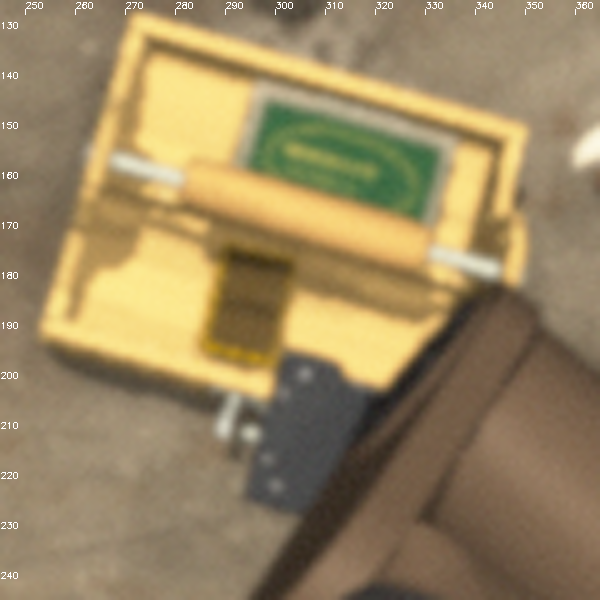

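View pics/s16.png

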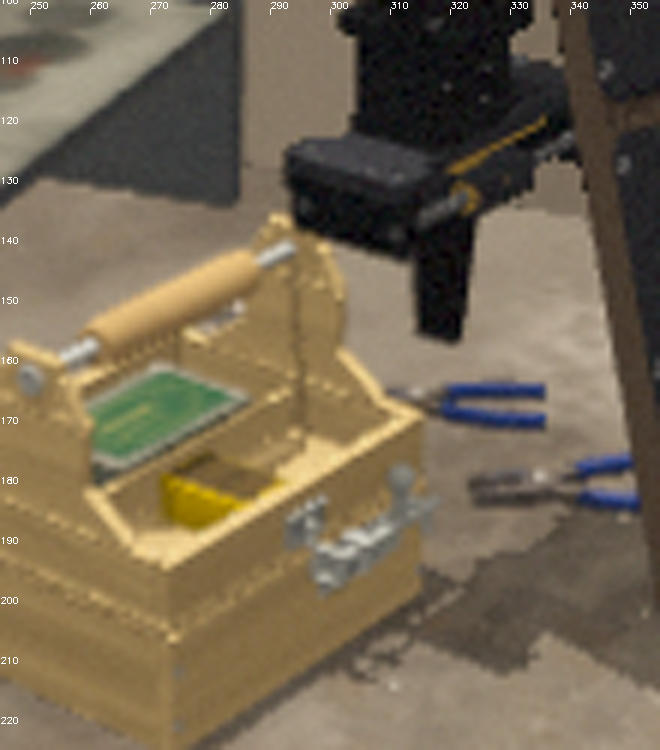

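Call:
{"api": "step_arm", "payload": {
  "rows": [
    [15, -1, -1, 0.012, 0.001, -0.003],
    [20, 0, 0, 0, 0, 0],
    [18, 0, 0, 0, 0, 0],
    [10, 0, 0, 0, 0, 0],
    [0, 0, 0, 0, 0, 0]
  ]
}}

```text
t: 21.48
eef_pos: [470.6, -311.5, 122.5]
tcp_rot: [0.901, 1.57, -0.955]
ft_force: [-0.5, -0.5, -0.2]
opening: 0.003
```

```bash
python3 -c "
from m import *
go([470.7,-312,109],-.284+np.pi/2)
im=env.read_camera('scene')[:,:,::-1];crop('scene',120,225,245,355,6,'pics/s17.png',im)"
```

```text
t 21.475 pos [ 470.6 -311.5  122.5] F [-0.48 -0.46 -0.19] M [ 0.071 -0.009 -0.013] open 0.3 j6 1.15
rotvec now [-0.0008  0.0007 -0.0009] shift after turn [13.5  0.3  0.5] shift in current axes [13.5  0.3  0.5]
```

View pics/s17.png

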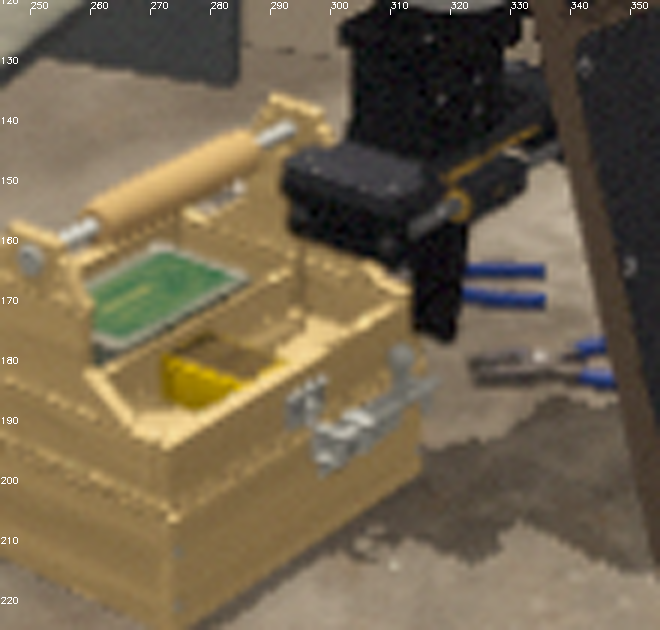

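Call:
{"api": "step_arm", "payload": {
  "rows": [
    [7, 0, 0, 0, 0, 0],
    [5, 0, 0, 0, 0, 0],
    [0, 0, 0, 0, 0, 0]
  ]
}}

```text
t: 21.9
eef_pos: [471.1, -311.9, 111.2]
tcp_rot: [1.083, 1.567, -0.773]
ft_force: [-0.3, 0.7, -0.1]
opening: 0.002
```

```bash
python3 -c "
from m import *
go([470.7,-312,109],-.284+np.pi/2)
im=env.read_camera('scene')[:,:,::-1];crop('scene',150,210,285,345,10,'pics/s18.png',im)"
```

```text
t 21.9 pos [ 471.1 -311.9  111.2] F [-0.32  0.66 -0.11] M [0.022 0.014 0.023] open 0.2 j6 1.15
rotvec now [-0.0009  0.0017 -0.0033] shift after turn [ 2.2 -0.4  0.2] shift in current axes [ 2.2 -0.4  0.2]
```

View pics/s18.png

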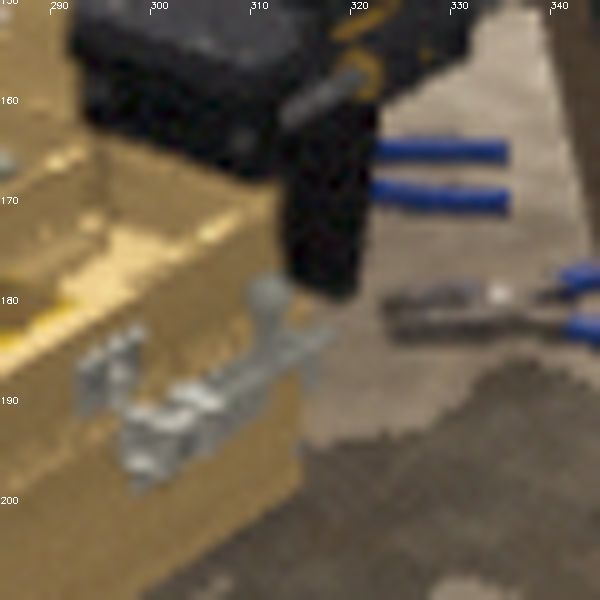

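Call:
{"api": "step_arm", "payload": {
  "rows": [
    [1, 0, -4, 0, 0, 0],
    [0, 0, -4, 0, 0, 0],
    [0, 0, -3, 0, 0, 0],
    [0, 0, -3, 0, 0, 0],
    [0, 0, 0, 0, 0, 0]
  ]
}}

```text
t: 22.58
eef_pos: [475.6, -297.6, 110.9]
tcp_rot: [1.068, 1.566, -0.787]
ft_force: [-0.3, 0.2, -0.3]
opening: 0.002
```

```bash
cat >> m.py <<'E'
def bp():
    p,R,s=pose(); B=Ro.from_euler('z',-.284)
    print('TCP in box',B.inv().apply(p-[593.5,-257.2,0]).round(1),'F box',B.inv().apply(s['ft_force']).round(1),'t',s['t'])
E
python3 -c "
from m import *
go([470.7,-312,109],-.284+np.pi/2);bp()
im=env.read_camera('scene')[:,:,::-1];crop('scene',150,210,285,345,10,'pics/s19.png',im)"
```

```text
t 22.575 pos [ 475.6 -297.6  110.9] F [-0.3   0.21 -0.32] M [-0.033  0.065 -0.031] open 0.1 j6 1.18
rotvec now [-0.0004  0.0024 -0.0044] shift after turn [ 1.9 -0.7 15.2] shift in current axes [ 1.9 -0.7 15.2]
TCP in box [-101.9  -71.8  110.9] F box [-0.4  0.1 -0.3] t 22.575
```

View pics/s19.png

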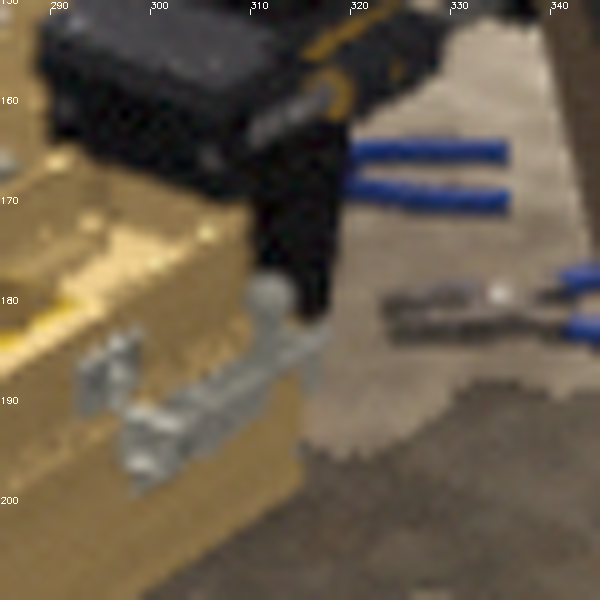

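Call:
{"api": "step_arm", "payload": {
  "rows": [
    [0, 0, -3, 0, 0, 0],
    [0, 0, -3, 0, 0, 0],
    [0, 0, -3, 0, 0, 0],
    [0, 0, -3, 0, 0, 0]
  ]
}}

```text
t: 23.12
eef_pos: [479.0, -286.0, 110.8]
tcp_rot: [1.009, 1.565, -0.847]
ft_force: [-0.3, -1.9, 0.4]
opening: 0.005
```

```bash
python3 -c "
from m import *
bp()
im=env.read_camera('scene')[:,:,::-1];crop('scene',150,210,285,345,10,'pics/s20.png',im)"
```

```text
TCP in box [-101.8  -59.7  110.8] F box [ 0.3 -1.9  0.4] t 23.125
```

View pics/s20.png

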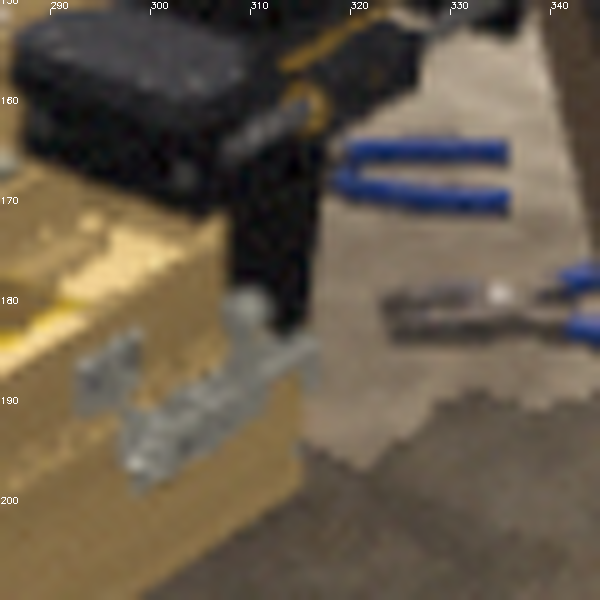

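Call:
{"api": "step_arm", "payload": {
  "rows": [
    [0, 0, -3, 0, 0, 0],
    [0, 0, -3, 0, 0, 0],
    [0, 0, -3, 0, 0, 0],
    [0, 0, -3, 0, 0, 0]
  ]
}}

```text
t: 23.68
eef_pos: [482.7, -273.7, 110.9]
tcp_rot: [0.971, 1.565, -0.884]
ft_force: [-5.6, -13.7, 1.2]
opening: 0.002
```

```bash
python3 -c "
from m import *
bp()"
```

```text
TCP in box [-101.8  -46.9  110.9] F box [ -1.6 -14.7   1.2] t 23.675
```

Call:
{"api": "step_arm", "payload": {
  "rows": [
    [0, 0, -2.5, 0, 0, 0],
    [0, 0, -2.5, 0, 0, 0]
  ]
}}

```text
t: 23.92
eef_pos: [483.1, -271.6, 111.1]
tcp_rot: [0.539, 1.561, -1.315]
ft_force: [-10.1, -16.0, -1.6]
opening: 0.004
```

```bash
python3 -c "
from m import *
bp()
im=env.read_camera('scene')[:,:,::-1];crop('scene',150,210,285,345,10,'pics/s21.png',im)"
```

```text
TCP in box [-101.9  -44.7  111.1] F box [ -5.2 -18.2  -1.6] t 23.925
```

View pics/s21.png

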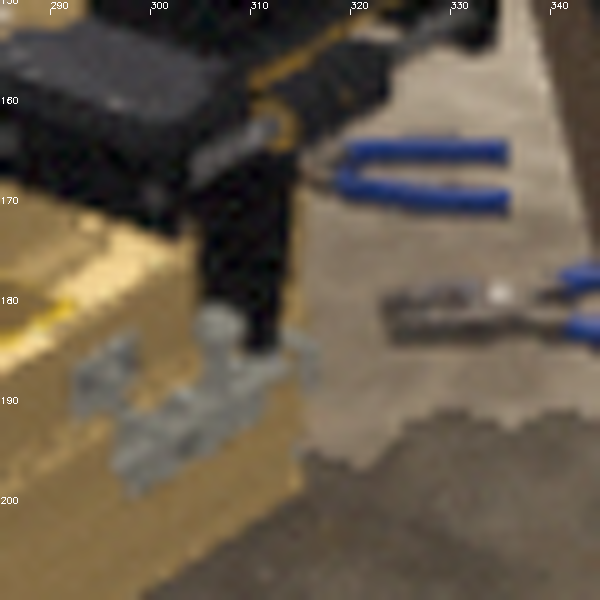

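```bash
python3 -c "
from m import *
B=Ro.from_euler('z',-.284)
for d in (0,9,15,20,23,26): print(d,(proj('scene',B.apply([[-100.5,-58.9+d,97]])+[593.5,-257.2,0])).round(1))
# ball centroid
bp()"
```

```text
0 [[311.3 178.4]]
9 [[309.6 179.5]]
15 [[308.4 180.2]]
20 [[307.5 180.8]]
23 [[306.9 181.2]]
26 [[306.3 181.5]]
TCP in box [-102.   -44.6  111. ] F box [ -3.9 -16.1  -0.1] t 23.975
```

Call:
{"api": "step_arm", "payload": {
  "rows": [
    [0, 0, 4, 0, 0, 0],
    [0, 0, 6, 0, 0, 0],
    [0, 0, 6, 0, 0, 0],
    [-15, 0, 0, 0, 0, 0],
    [-30, 0, 0, 0, 0, 0],
    [-40, 0, 0, 0, 0, 0],
    [-40, 0, 0, 0, 0, 0],
    [0, 0, 0, 0, 0, 0]
  ]
}}

```text
t: 24.98
eef_pos: [478.3, -285.5, 243.8]
tcp_rot: [0.692, 1.561, -1.162]
ft_force: [0.3, 0.7, -0.5]
opening: 0.003
```

Call:
{"api": "step_arm", "payload": {
  "rows": [
    [-20, 0, 40, 0, 0, 0],
    [0, 0, 50, 0, 0, 0],
    [0, 0, 50, 0, 0, 0],
    [0, 0, 30, 0, 0, 0],
    [0, 0, 0, 0, 0, 0],
    [0, 0, 0, 0, 0, 0]
  ]
}}

```text
t: 25.72
eef_pos: [428.9, -450.4, 264.9]
tcp_rot: [0.697, 1.565, -1.155]
ft_force: [-0.4, 0.9, -0.3]
opening: 0.001
```

```bash
python3 -c "
from m import *
bp()
im=env.read_camera('top')[:,:,::-1];crop('top',120,225,245,355,7,'pics/t22.png',im)
im=env.read_camera('scene')[:,:,::-1];cv2.imwrite('pics/s22f.png',im);crop('scene',130,230,225,335,7,'pics/s22.png',im)"
```

```text
TCP in box [-103.9 -231.6  264.9] F box [-0.7  0.8 -0.3] t 25.725
```

View pics/t22.png

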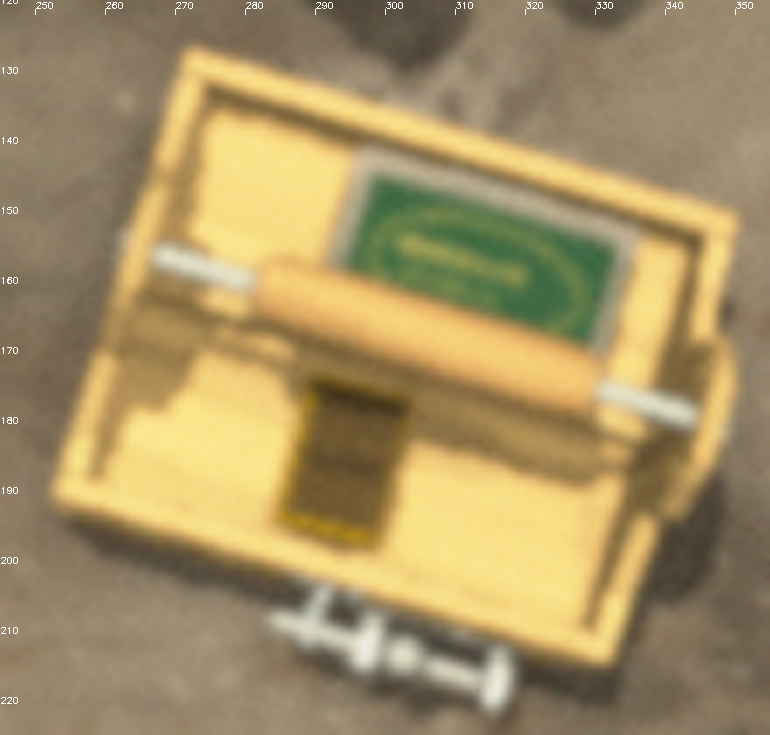

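View pics/s22.png

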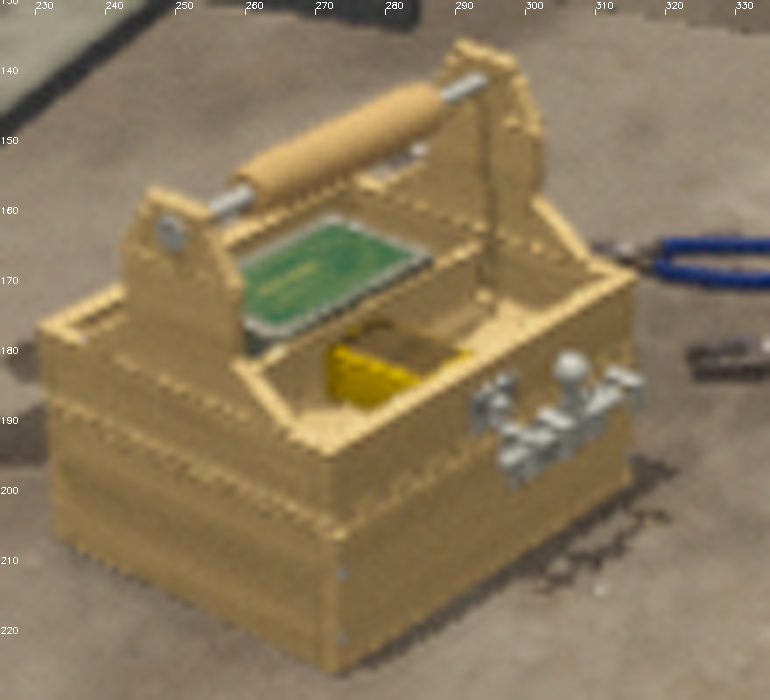

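```bash
python3 -c "
from m import *
f=lambda x,y:[245+x/7-.5,120+y/7-.5]
B=Ro.from_euler('z',-.284)
L=lambda x,y,z:B.inv().apply(onz('top',[f(x,y)],z)-[593.5,-257.2,0]).round(1)
print('knob',L(405,655,100),'ball-top; staples',L(367,640,78),L(496,680,78),'bolt tip',L(275,620,70))
print(fit('top',[f(190,48),f(737,213),f(610,664),f(53,492)],110,cor))
print('jars',env.state()['t'])"
```

```text
knob [[-101.2  -31.9  100. ]] ball-top; staples [[-99.1 -19.4  78. ]] [[-100.1  -69.4   78. ]] bolt tip [[-101.2   14.7   70. ]]
(array([ 596.33560469, -257.03644867]), np.float64(-0.29776085415747094), np.float64(0.9967923565223731), array([[-0.7, -0.7],
       [ 0.6,  0.9],
       [-0.5,  0.1],
       [ 0.5, -0.3]]))
jars 25.825
```

```bash
python3 -c "
from cell import env
print(env.job_done())"
```

```text
the job is handed in; nothing more can be done
None
```

The tray is seated on the base box, the bolt is pushed in through the keeper, and the job is handed in. The hand-in gave no verdict.

**What I did:** I gripped the turning sleeve and lifted the tray, which hung about 0.175 rad with its back low. I let the two back lugs into their sockets first, then moved forward and down until the tray lay level, and opened the gripper. I then turned the closed fingers and pushed the bolt knob towards the box's +y side, backed off and moved clear.

**Last checks:**
- **Tray:** it looks level in the last pictures, with an even seam round the box. The tin and the carton are still in it. When the tray stopped going down, the grip measured about 111.7 mm above the rim; it should be 112.
- **Forces:** while seating, the tray never put more than about its own weight plus a few newtons on the box.
- **Bolt:** in the last picture the knob had moved 24 to 25 mm relative to its staples, and the rod end is past the keeper. My push ended against a hard stop at about 18 N. Two extra push rows had already gone out after the force reached 15 N.
- **Box:** it slid about 2.5 mm during that push, well inside the 20 mm limit.
- **Disagreement:** my last fit of the tray came out about 3 mm in x and 0.014 rad in yaw from my first fit of the box. That could be the small slide plus measuring error. The bolt going through the keeper suggests the tray is properly seated.
- **Jars:** I did not measure them again at the end. The arm and tray showed no contact with anything near them.

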